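# Park the scooter wheel on the hall console and chock it

### The job

Roll the scooter wheel along the console on its rim, without lifting or dragging it and never letting it lean or fall over, until it stands against the end plate between the low cheeks of the steel parking bracket. Then slide the wooden doorstop, sloping face first, in under the wheel from the open side and press it home with a steady push of about 10 N, never ramming, so that the wheel is left without play between doorstop and end plate, and let go. Leave the bowl, torch, remote and gel dispenser alone.

Things in the scene. Friction and masses are not known exactly. Their poses are not given: they have to be found in the camera images.
- dock: Fixed steel parking bracket: upright end plate 100 mm wide, 80 high, 8 thick; from its sides two cheeks 20 mm high, 6 thick run out 54 mm, leaving a bay 64 mm wide, open at end and top, no floor plate. Origin: on the console, foot of the middle of the plate's inner face. Own +x points out of the bay (the wheel rolls in along -x), y across, z up. A parked wheel's centre is 50 mm out along +x.
- wheel: Black scooter wheel, 100 mm diameter, 30 wide, flat tread, 0.2-0.45 kg, standing free on its rim, facing the bracket within 5 degrees and 10 mm, 150-200 mm to roll. Origin: its centre. Own y is the axle; x and z turn as it rolls. Rolls easily, stops by itself. Pushed by an upright finger at mid-height it may stick and drag; pushed low (fingers leaning back, tips leading) it rolls.
- wheel_rivet (a point): Brass rivet seen on both sides of the wheel, 32 mm from its centre (the point lies in mid-width); it is straight above the axle at the start, and goes round as the wheel rolls.
- doorstop: Loose chunky wooden doorstop on the console, 85 mm long, 40 wide, 45 high, flat below, 0.1 kg: from a 3 mm thin edge a 45-degree face rises over 42 mm to a flat top; the thick end is upright. Origin: on its underside, mid-length, mid-width. Own -x points to the thin edge, z up. Touching the parked wheel its origin is about 116 mm from the plate; it then hardly gives; pressed, it stays by friction.
- bowl: Glass bowl of keys, 160 mm across, 50 mm high, loose; leave alone. Origin: under its middle.
- torch: Torch lying down, 160 mm long, 36 mm high, loose; leave alone. Origin: under its middle; own x is its length.
- remote: Gate remote, 68 x 38 x 14 mm, loose; leave alone. Origin: under its middle.
- dispenser: Upright steel gel dispenser, 64 mm across, 148 mm high, loose; leave alone. Origin: under its middle.
Mind the look-alikes: they are no part of the job. What is shaped like the dock but blue is not meant. Of the things shaped like the wheel, the black one is meant.

How it is judged:
By the outcome, as a careful person would: the job done as asked, in the order asked, and still so for the second after the job is handed in, with the robot touching nothing.
It also fails if it takes over 72 s, if anything falls off the work surface, if the arm or the gripper's body presses on something with over 40 N, if the wrist force passes 120 N, or if a joint passes its speed limit or range.

### The arm

A 6-joint arm with a two-finger parallel gripper is mounted at the origin on the work surface. World frame = base frame: x ahead of the robot, y to its left, z up, the work surface at z = 0. Lengths are in m, angles in rad, forces in N, time in s.
With the tool pointing down it reaches from about 0.35 to 0.85 m from the base axis. Payload 8.1 kg.
Tool frame: the origin (TCP) lies at the centre of the arm's flange, where the gripper is bolted on; the fingertips stand 186 mm ahead of it and the grasp point (between the pads) lies 167 mm ahead of it (robot.nose_length is the distance from the TCP to the fingertips, in m); z points along the fingers, x is the direction in which the jaws open and shut, and the axes are right-handed (so a half turn about z gives the same grasp; the last joint's range is limited). The gripper opens to 93 mm and grips with 3 to 60 N. Pads are 15 mm wide; open, the fingers measure 128 mm over their backs; the gripper's body (75 mm by 188 mm) begins 65 mm behind the grasp point.
Start: joints at [-1.228, 0.13, 1.488, -0, 1.523, -0.085], TCP at [0.249, -0.546, 0.405] pointing down, gripper open.
Joint ranges: [-2.96, 2.96], [-0.89, 2.26], [0.02, 2.5], [-1.34, 4.48], [0, 2.73], [-2.66, 2.66]. Speed limits (rad/s): [2.39, 2.39, 2.79, 3.14, 3.14, 3.14].

### API

Orientations are given as a rotation vector (axis times angle).
In Python, from plant import robot gives the robot as it stands.
- The arm moves only by the tool arm_command, never from a script. Its argument "motion" is a list of rows, each an object with "slide": the shift along the tool's x, y, z each as a share of 0.4 m, from -1 to 1, a list of three; "turn": the turn, a rotation vector about the tool's x, y, z each as a share of 0.5 rad, from -1 to 1, a list of three. A call has exactly 5 rows; each row shifts and turns the commanded pose from where the row before left it, along the tool's axes as they then stand; what a row does not reach is not made up. A row lasts 1/12 s, in which the tool goes at most 41.7 mm and 7.16 degrees, less where a joint would pass 70% of its speed; a pose out of reach is approached as far as the arm can. A call with a number of a shift or a turn outside -1 to 1 is refused whole. A call with a gripper value outside its range is refused whole. "gripper" is the opening in per cent of the stroke, from 0 (shut) to 100 (fully open), set as the call begins (left out, the last holds). The fingers move at their own pace and stop on an object; "grip_force" is the grip in N (left out, the last holds). Time passes only in rows, so rows that do not move let the fingers close, or fill a call up. It gives the time, the measured TCP pose, the force and the opening at its end, in the units of the state.
- robot.read_state(): the state, without advancing time (a new reading comes with each control period).
- robot.read_camera(name): name is "side" or "top" or "wrist"; returns a dict with "pixels" (480x640x3 uint8, blue, green, red), "intrinsics" (3x3 intrinsics, pixels), "T" (4x4, takes a point from camera to world coordinates). Camera axes: x right, y down, z forward; pixel columns grow to the right and rows downward; lengths in m; the calibration is good to about 2 mm. A picture is of the moment at which its call begins. There is no depth.
- robot.close_job(): hands the job in, once; it reports no verdict.
The state is a dict: "t": time; "q": joint angles; "dq": joint speeds; "joint_torque": joint torques, N m; "tool_pos": TCP position; "orientation": TCP orientation; "force": force on the tool from outside, world axes, zero at the start; "wrist_torque": the same for the moment, N m; "opening": finger opening in m.
Only numpy, scipy, OpenCV 4.12 (cv2) and the standard library are available. Lean on these libraries where they do the work, as an engineer would, in place of code of your own. Each camera call takes 0.05 s, during which the arm holds its last target.

## Working session

There is one attempt and no reset: what is moved stays moved. The work goes in short steps, Python scripts to look and compute and a tool call to move; the robot and the scene stay as the last step left them, time stands still between calls to the robot, and variables do not carry over. Pictures are saved under pics/ and viewed, and the job is handed in when it is done.

Besides the shell and the picture viewer there is one more tool, called after "Call:" in YAML: its name, and indented under it one key for each argument. arm_command: Moves the arm, as the interface text tells. Shift numbers are shares of 0.4 m and turn numbers shares of 0.5 rad, none past 1 either way. Its arguments: {"type":"object","properties":{"motion":{"type":"array","items":{"type":"object","properties":{"slide":{"type":"array","items":{"type":"number"}},"turn":{"type":"array","items":{"type":"number"}}}}},"gripper":{"type":"number"},"grip_force":{"type":"number"}},"required":["motion"]}

```bash
ls -la; mkdir -p pics; python3 - <<'E'
from plant import robot
import cv2,numpy as np
s=robot.read_state()
for k in s: print(k,np.round(s[k],4))
for n in ["side","top","wrist"]:
    c=robot.read_camera(n)
    cv2.imwrite(f"pics/{n}0.png",c["pixels"]); print(n,np.round(c["intrinsics"],1).tolist(),np.round(c["T"],4).tolist())
E
```

```text
total 12
drwxr-xr-x  3 agent agent 4096 Dec  6 21:11 .
drwxr-xr-x 23 root  root  4096 Dec  6 21:11 ..
drwxr-xr-x  2 agent agent 4096 Dec  6 21:11 pics
t 0.0
q [-1.2284  0.1312  1.4893  0.      1.523  -0.0854]
dq [ 0.0003  0.001  -0.0001 -0.0001  0.001   0.    ]
joint_torque [-1.80000e-03 -5.59857e+01 -4.91748e+01  7.69000e-02  3.59000e-02
 -1.00000e-04]
tool_pos [ 0.2489 -0.5457  0.4037]
orientation [-2.6414e+00  1.6987e+00  2.3000e-03]
force [0.1748 0.7817 0.539 ]
wrist_torque [-0.0453 -0.0103  0.0304]
opening 0.093
side [[519.1, 0.0, 324.4], [0.0, 519.1, 232.9], [0.0, 0.0, 1.0]] [[-0.9956, -0.0694, 0.063, 0.5038], [-0.0936, 0.7165, -0.6913, 0.7753], [0.0028, -0.6941, -0.7198, 0.9222], [0.0, 0.0, 0.0, 1.0]]
top [[487.8, 0.0, 322.5], [0.0, 487.8, 238.0], [0.0, 0.0, 1.0]] [[-0.0195, -0.9966, 0.08, 0.474], [-0.9993, 0.022, 0.0295, -0.0502], [-0.0311, -0.0794, -0.9964, 1.3083], [0.0, 0.0, 0.0, 1.0]]
wrist [[383.0, 0.0, 320.8], [0.0, 383.0, 245.3], [0.0, 0.0, 1.0]] [[0.415, -0.8737, -0.2537, 0.3194], [-0.9098, -0.399, -0.1142, -0.5133], [-0.0014, 0.2783, -0.9605, 0.3848], [0.0, 0.0, 0.0, 1.0]]
```

View pics/top0.png

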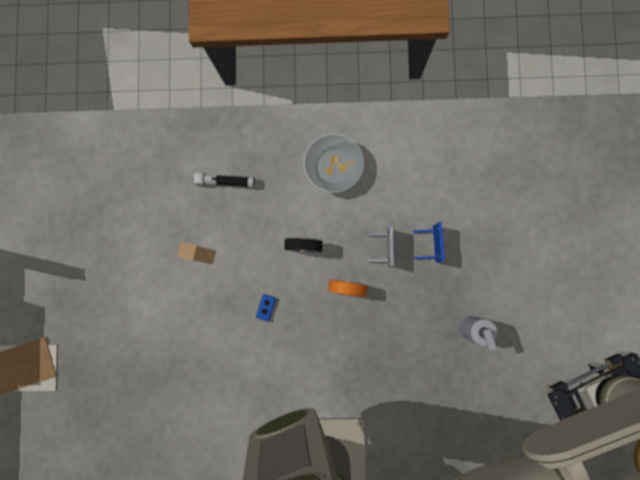

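View pics/side0.png

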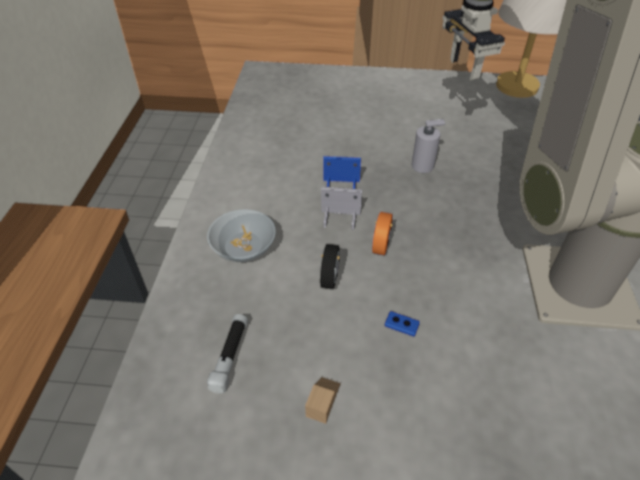

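View pics/wrist0.png

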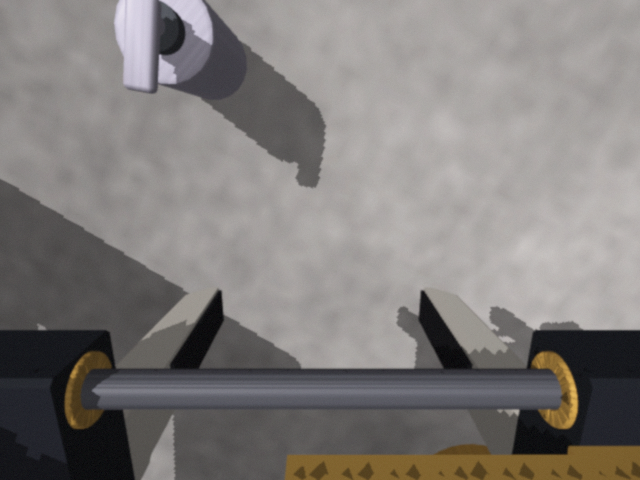

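Top view: the black wheel is at (303,245) and the orange look-alike at (348,289). The grey bracket is at (385,247) and the blue look-alike at (435,243). The doorstop is at (195,252), with nothing else like it; the remote at (266,307), torch at (222,180), bowl at (333,163) and dispenser at (480,330) are to be left alone. By the description I choose the black wheel and the grey bracket, and I'll check that choice in a crop.

```bash
python3 - <<'E'
import cv2,numpy as np
t=cv2.imread("pics/top0.png"); s=cv2.imread("pics/side0.png")
cv2.imwrite("pics/crop_top.png",cv2.resize(t[190:320,165:465],(800,347),interpolation=cv2.INTER_CUBIC))
cv2.imwrite("pics/crop_side.png",cv2.resize(s[140:440,280:450],(340,600),interpolation=cv2.INTER_CUBIC))
E
```

```text
(no output)
```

View pics/crop_top.png

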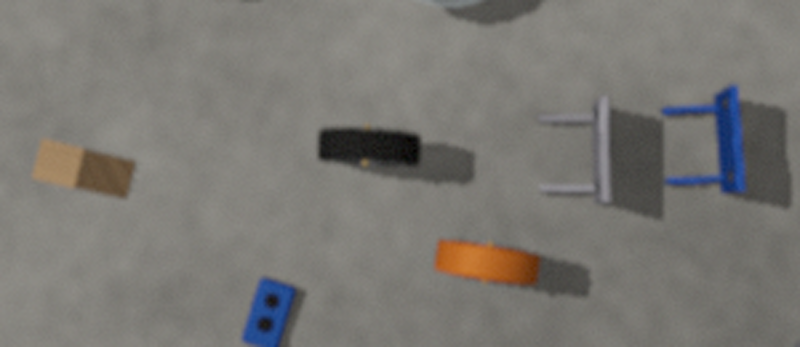

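View pics/crop_side.png

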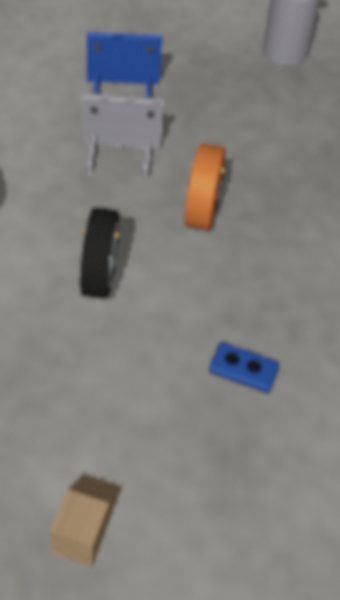

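```bash
cat > h.py <<'E'
import cv2,numpy as np
from plant import robot
def ray(cam,uv,z):
    K=cam["intrinsics"];T=cam["T"]
    d=T[:3,:3]@np.linalg.inv(K)@np.array([uv[0],uv[1],1.]); o=T[:3,3]
    return o+d*(z-o[2])/d[2]
def proj(cam,p):
    c=np.linalg.inv(cam["T"])@np.array([*p,1.]); u=cam["intrinsics"]@c[:3]; return u[:2]/u[2]
def big(mask,roi,n=1):
    m=np.zeros_like(mask);x0,y0,x1,y1=roi;m[y0:y1,x0:x1]=mask[y0:y1,x0:x1]
    c,_=cv2.findContours(m,cv2.RETR_EXTERNAL,cv2.CHAIN_APPROX_NONE)
    return sorted(c,key=cv2.contourArea)[::-1][:n]
E
python3 - <<'E'
from h import *
np.set_printoptions(precision=4,suppress=True)
c=robot.read_camera("top");im=c["pixels"];hsv=cv2.cvtColor(im,cv2.COLOR_BGR2HSV)
blk=(hsv[...,2]<50).astype(np.uint8)*255
w=big(blk,(270,225,340,265))[0]; r=cv2.minAreaRect(w);print("wheel rect",r)
for p in cv2.boxPoints(r): print(p,ray(c,p,.05),ray(c,p,.1))
wood=cv2.inRange(hsv,(8,60,40),(25,255,255))
d=big(wood,(160,230,230,275))[0]; r=cv2.minAreaRect(d);print("stop rect",r)
for p in cv2.boxPoints(r): print(p,ray(c,p,.0),ray(c,p,.045))
ap=cv2.approxPolyDP(d,2,True)[:,0];print("poly",ap.tolist())
print(hsv[247,391],hsv[247,375],hsv[235,378],hsv[260,378],im[247,388:396].tolist())
col=im[:,:,0].astype(int)-im[:,:,1]; 
print(col[228:270,392].tolist()); print(col[228:270,380].tolist())
E
```

```text
wheel rect ((303.08050537109375, 244.4133758544922), (36.56648635864258, 11.523984909057617), 4.236394882202148)
[284.4216 248.809 ] [0.5491 0.0863 0.05  ] [0.5461 0.0809 0.1   ]
[285.2729 237.3165] [0.5789 0.0837 0.05  ] [0.5748 0.0784 0.1   ]
[321.7394 240.0177] [ 0.5698 -0.0108  0.05  ] [ 0.566  -0.0124  0.1   ]
[320.8881 251.5102] [ 0.5401 -0.008   0.05  ] [ 0.5375 -0.0097  0.1   ]
stop rect ((195.8235321044922, 253.2058868408203), (36.1378059387207, 15.522278785705566), 14.03624439239502)
[176.4118 256.3529] [0.5379 0.3855 0.    ] [0.5357 0.3705 0.045 ]
[180.1765 241.2941] [0.5786 0.3753 0.    ] [0.575  0.3607 0.045 ]
[215.2353 250.0588] [0.5527 0.2795 0.    ] [0.55   0.2681 0.045 ]
[211.4706 265.1176] [0.5122 0.2898 0.    ] [0.5109 0.2781 0.045 ]
poly [[180, 243], [177, 256], [212, 262], [213, 250]]
[135  10 146] [ 20  13 119] [143  10 106] [126   9 143] [[104, 100, 103], [114, 108, 112], [139, 133, 135], [146, 140, 143], [135, 129, 132], [100, 97, 99], [68, 71, 72], [70, 73, 74]]
[5, 5, 4, 6, 6, 6, 5, 6, 7, 5, 5, 6, 4, 4, 5, 5, 5, 4, 5, 6, 5, 3, 3, 4, 5, 4, 5, 5, 7, 5, 6, 6, 6, 4, 6, 4, 5, 2, -1, -5, -6, -5]
[-7, -6, -5, -5, -3, 1, 3, 4, -4, -5, -3, -5, -6, -4, -7, -5, -4, -4, -6, -5, -6, -7, -4, -4, -7, -5, -6, -4, -5, -6, -3, 3, 5, 7, 1, -4, -4, -7, -5, -6, -4, -6]
```

```bash
python3 - <<'E'
from h import *
np.set_printoptions(precision=4,suppress=True)
c=robot.read_camera("top");im=c["pixels"]
col=cv2.GaussianBlur(im,(0,0),.6).astype(int); m=((col[...,0]-col[...,1]>=1)&(col[...,0]-col[...,1]<25)).astype(np.uint8)*255
roi=m[225:270,362:402]
for r in roi[::1]: print(''.join('#' if v else '.' for v in r))
# cheek centre columns : for columns 370..384 centroid rows
for lo,hi,z in ((228,240,.02),(256,268,.02)):
    P=[]
    for u in range(369,386):
        v=np.where(m[lo:hi,u])[0]
        if len(v): P.append((u,v.mean()+lo))
    vx,vy,x0,y0=cv2.fitLine(np.array(P,np.float32),cv2.DIST_HUBER,0,.01,.01).ravel()
    for u in (367.5,386): print("cheek",u,ray(c,(u,y0+vy/vx*(u-x0)),z))
P=[]
for v in range(229,264):
    g=np.where(m[v,386:397])[0]
    if len(g): P.append((g.max()+386.5,v)) # outer edge
P=np.array(P);print(P.tolist())
vx,vy,x0,y0=cv2.fitLine(P.astype(np.float32),cv2.DIST_HUBER,0,.01,.01).ravel()
for v in (227,266): print("outer top edge",v,ray(c,(x0+vx/vy*(v-y0),v),.08))
E
```

```text
........................................
.............................##.........
...........................####.........
..........................#####.........
..........................#####.........
.........................#######........
.........................#######........
.........................#######........
.....###########################........
.....###########################........
......##########################........
.........................#######........
.........................#######........
.........................#######........
.........................#######........
.........................#######........
.........................#######........
.........................#######........
.........................#######........
.........................#######........
.........................######.........
.........................#######........
.........................#######........
..........................######........
..........................######........
..........................######........
..........................######..
[... 843 characters left out ...]
1294  0.02  ]
cheek 386 [ 0.5141 -0.1779  0.02  ]
[[392.5, 229.0], [393.5, 230.0], [393.5, 231.0], [393.5, 232.0], [393.5, 233.0], [393.5, 234.0], [393.5, 235.0], [393.5, 236.0], [393.5, 237.0], [393.5, 238.0], [393.5, 239.0], [393.5, 240.0], [393.5, 241.0], [393.5, 242.0], [393.5, 243.0], [393.5, 244.0], [392.5, 245.0], [393.5, 246.0], [393.5, 247.0], [393.5, 248.0], [393.5, 249.0], [393.5, 250.0], [393.5, 251.0], [393.5, 252.0], [393.5, 253.0], [393.5, 254.0], [393.5, 255.0], [393.5, 256.0], [393.5, 257.0], [393.5, 258.0], [393.5, 259.0], [393.5, 260.0], [393.5, 261.0], [393.5, 262.0], [394.5, 263.0]]
outer top edge 227 [ 0.5965 -0.1933  0.08  ]
outer top edge 266 [ 0.4984 -0.1903  0.08  ]
```

```bash
python3 - <<'E'
from h import *
np.set_printoptions(precision=4,suppress=True)
c=robot.read_camera("top");im=c["pixels"];hsv=cv2.cvtColor(im,cv2.COLOR_BGR2HSV)
o=cv2.inRange(hsv,(5,150,80),(20,255,255))
k=big(o,(320,270,380,310))[0];r=cv2.minAreaRect(k);print("orange",r)
for p in cv2.boxPoints(r): print(ray(c,p,.05)[:2],ray(c,p,.1)[:2])
b=cv2.inRange(hsv,(100,150,50),(130,255,255))
for k in big(b,(240,280,460,330),3): print("blue",cv2.minAreaRect(k),ray(c,cv2.minAreaRect(k)[0],.014))
# bowl: rim ellipse approx px (303..364,134..195)
for p in ((303,163),(364,163),(334,133),(334,195)): print("bowl",ray(c,p,.05)[:2])
print("torch",ray(c,(195,180),.02)[:2],ray(c,(254,182),.02)[:2],"disp",ray(c,(466,325),0)[:2])
# wheel side-view check: black mask in side view
s=robot.read_camera("side");h=cv2.cvtColor(s["pixels"],cv2.COLOR_BGR2HSV)
m=((h[...,2]<50)*255).astype(np.uint8)
k=big(m,(310,235,350,300))[0];r=cv2.minAreaRect(k);print("side wheel",r)
for a in (3,4.3,5.4,6.5):
    t=np.radians(a);C=np.array([.559,.037,.05]);d=np.array([-np.sin(t),-np.cos(t),0]);n=np.array([np.cos(t),-np.sin(t),0])
    P=[]
    for ph in np.linspace(0,2*np.pi,90):
        for w in (-.015,.015): P.append(C+.05*(np.cos(ph)*d+np.sin(ph)*np.array([0,0,1]))+w*n)
    for nm,cc in (("side",s),("top",c)):
        q=np.array([proj(cc,p) for p in P],np.float32);rr=cv2.minAreaRect(q);print(a,nm,rr)
E
```

```text
orange ((347.27996826171875, 288.0400085449219), (37.61808395385742, 12.445079803466797), 8.130102157592773)
[ 0.4369 -0.0237] [ 0.4384 -0.0248]
[ 0.4683 -0.0289] [ 0.4686 -0.0297]
[ 0.4529 -0.124 ] [ 0.4538 -0.1211]
[ 0.4216 -0.1187] [ 0.4237 -0.116 ]
blue ((265.3999938964844, 307.29998779296875), (12.965337753295898, 23.71708106994629), 18.434946060180664) [0.3975 0.1427 0.014 ]
bowl [0.7736 0.0345]
bowl [ 0.7693 -0.1252]
bowl [ 0.8516 -0.0486]
bowl [ 0.6867 -0.045 ]
torch [0.742  0.3291] [0.7324 0.1692] disp [ 0.3412 -0.3845]
side wheel ((329.06097412109375, 265.9512023925781), (14.245668411254883, 42.73700714111328), 6.340191841125488)
3 side ((329.3467712402344, 266.0080261230469), (17.35369300842285, 45.64641571044922), 6.438566207885742)
3 top ((303.3443603515625, 244.3178253173828), (38.70258331298828, 14.038623809814453), 2.039468288421631)
4.3 side ((329.3350524902344, 266.00054931640625), (17.998188018798828, 45.653011322021484), 7.435755729675293)
4.3 top ((303.3497314453125, 244.318359375), (38.70060729980469, 13.975902557373047), 3.3330764770507812)
5.4 side ((329.3255920410156, 265.9935302734375), (18.539573669433594, 45.65974426269531), 8.279255867004395)
5.4 top ((303.3545227050781, 244.3189239501953), (38.699398040771484, 13.921854972839355), 4.4274001121521)
6.5 side ((329.31658935546875, 265.98602294921875), (19.077116012573242, 45.667301177978516), 9.121950149536133)
6.5 top ((303.3598327636719, 244.31967163085938), (38.699161529541016, 13.866942405700684), 5.522068500518799)
```

```bash
cat > plan.py <<'E'
import numpy as np
from scipy.spatial.transform import Rotation as Ro
from plant import robot
def tool(yaw_deg,lean_deg=0):
    # tool x horizontal heading yaw, z down, then lean about tool y
    y=np.radians(yaw_deg); x=np.array([np.cos(y),np.sin(y),0]); z=np.array([0,0,-1.]); 
    R=Ro.from_matrix(np.column_stack([x,np.cross(z,x),z]))
    return R*Ro.from_rotvec([0,np.radians(lean_deg),0])
def cur():
    s=robot.read_state(); return s,np.array(s["tool_pos"]),Ro.from_rotvec(s["orientation"])
def rows(p,R,n,rt=None):
    s,p0,R0=cur(); w=(R0.inv()*R).as_rotvec(); nt=rt or n
    for k in range(n):
        Rk=R0*Ro.from_rotvec(w*min(k/nt,1)); d=Rk.inv().apply((p-p0)/n)
        print(k,"slide",np.round(d/.4,4).tolist(),"mm",round(np.linalg.norm(d)*1e3,1),"turn",np.round(w/nt/.5 if k<nt else 0*w,3).tolist())
def rep():
    s,p,R=cur(); M=R.as_matrix()
    print("t",round(s["t"],2),"p",np.round(p,4),"x",np.round(M[:,0],3),"z",np.round(M[:,2],3),"F",np.round(s["force"],2),"tip",np.round(p+.186*M[:,2],4),"open",np.round(s["opening"],4),"q",np.round(s["q"],2))
E
python3 -c "
from plan import *
rep(); rows(np.array([.555,.226,.33]),tool(-92,30),25,20)"
```

```text
t 0.35 p [ 0.2489 -0.5459  0.4045] x [ 0.415 -0.91  -0.   ] z [-0.  0. -1.] F [0.37 0.59 0.87] tip [ 0.2489 -0.5458  0.2185] open 0.0929 q [-1.23  0.13  1.49  0.    1.52 -0.09]
0 slide [-0.0575, -0.0599, 0.0075] mm 33.3 turn [-0.012, 0.051, 0.045]
1 slide [-0.059, -0.0586, 0.0056] mm 33.3 turn [-0.012, 0.051, 0.045]
2 slide [-0.0605, -0.0573, 0.0037] mm 33.3 turn [-0.012, 0.051, 0.045]
3 slide [-0.0618, -0.0559, 0.0018] mm 33.3 turn [-0.012, 0.051, 0.045]
4 slide [-0.0631, -0.0545, -0.0001] mm 33.3 turn [-0.012, 0.051, 0.045]
5 slide [-0.0643, -0.0531, -0.0021] mm 33.3 turn [-0.012, 0.051, 0.045]
6 slide [-0.0654, -0.0516, -0.0041] mm 33.3 turn [-0.012, 0.051, 0.045]
7 slide [-0.0664, -0.0501, -0.0061] mm 33.3 turn [-0.012, 0.051, 0.045]
8 slide [-0.0673, -0.0485, -0.0081] mm 33.3 turn [-0.012, 0.051, 0.045]
9 slide [-0.0682, -0.0469, -0.0101] mm 33.3 turn [-0.012, 0.051, 0.045]
10 slide [-0.0689, -0.0453, -0.0122] mm 33.3 turn [-0.012, 0.051, 0.045]
11 slide [-0.0696, -0.0436, -0.0142] mm 33.3 turn [-0.012, 0.051, 0.045]
12 slide [-0.0702, -0.042, -0.0163] mm 33.3 turn [-0.012, 0.05
[... 154 characters left out ...]

15 slide [-0.0713, -0.0368, -0.0225] mm 33.3 turn [-0.012, 0.051, 0.045]
16 slide [-0.0716, -0.0351, -0.0245] mm 33.3 turn [-0.012, 0.051, 0.045]
17 slide [-0.0717, -0.0333, -0.0266] mm 33.3 turn [-0.012, 0.051, 0.045]
18 slide [-0.0717, -0.0315, -0.0286] mm 33.3 turn [-0.012, 0.051, 0.045]
19 slide [-0.0716, -0.0297, -0.0306] mm 33.3 turn [-0.012, 0.051, 0.045]
20 slide [-0.0715, -0.0279, -0.0327] mm 33.3 turn [-0.0, 0.0, 0.0]
21 slide [-0.0715, -0.0279, -0.0327] mm 33.3 turn [-0.0, 0.0, 0.0]
22 slide [-0.0715, -0.0279, -0.0327] mm 33.3 turn [-0.0, 0.0, 0.0]
23 slide [-0.0715, -0.0279, -0.0327] mm 33.3 turn [-0.0, 0.0, 0.0]
24 slide [-0.0715, -0.0279, -0.0327] mm 33.3 turn [-0.0, 0.0, 0.0]
```

Call:
arm_command:
  motion:
    - {"slide": [-0.058, -0.06, 0.007], "turn": [-0.012, 0.051, 0.045]}
    - {"slide": [-0.059, -0.058, 0.005], "turn": [-0.012, 0.051, 0.045]}
    - {"slide": [-0.06, -0.057, 0.004], "turn": [-0.012, 0.051, 0.045]}
    - {"slide": [-0.062, -0.056, 0.002], "turn": [-0.012, 0.051, 0.045]}
    - {"slide": [-0.063, -0.054, 0], "turn": [-0.012, 0.051, 0.045]}
  gripper: 0
  grip_force: 20

```text
t: 0.77
tool_pos: [0.3099, -0.3903, 0.3898]
orientation: [2.462, -1.79, 0.141]
force: [0.8, -0.5, 0.7]
opening: 0.0642
```

Call:
arm_command:
  motion:
    - {"slide": [-0.064, -0.053, -0.002], "turn": [-0.012, 0.051, 0.045]}
    - {"slide": [-0.065, -0.052, -0.004], "turn": [-0.012, 0.051, 0.045]}
    - {"slide": [-0.066, -0.05, -0.006], "turn": [-0.012, 0.051, 0.045]}
    - {"slide": [-0.067, -0.048, -0.008], "turn": [-0.012, 0.051, 0.045]}
    - {"slide": [-0.068, -0.047, -0.01], "turn": [-0.012, 0.051, 0.045]}

```text
t: 1.18
tool_pos: [0.371, -0.2364, 0.3754]
orientation: [2.277, -1.862, 0.272]
force: [0.5, -0.0, 0.1]
opening: 0.0307
```

Call:
arm_command:
  motion:
    - {"slide": [-0.069, -0.045, -0.012], "turn": [-0.012, 0.051, 0.045]}
    - {"slide": [-0.07, -0.044, -0.014], "turn": [-0.012, 0.051, 0.045]}
    - {"slide": [-0.07, -0.042, -0.016], "turn": [-0.012, 0.051, 0.045]}
    - {"slide": [-0.071, -0.04, -0.018], "turn": [-0.012, 0.051, 0.045]}
    - {"slide": [-0.071, -0.039, -0.02], "turn": [-0.012, 0.051, 0.045]}

```text
t: 1.6
tool_pos: [0.4322, -0.0816, 0.3604]
orientation: [2.087, -1.917, 0.394]
force: [0.0, -0.5, 0.3]
opening: 0.001
```

Call:
arm_command:
  motion:
    - {"slide": [-0.071, -0.037, -0.022], "turn": [-0.012, 0.051, 0.045]}
    - {"slide": [-0.072, -0.035, -0.024], "turn": [-0.012, 0.051, 0.045]}
    - {"slide": [-0.072, -0.033, -0.027], "turn": [-0.012, 0.051, 0.045]}
    - {"slide": [-0.072, -0.032, -0.029], "turn": [-0.012, 0.051, 0.045]}
    - {"slide": [-0.072, -0.03, -0.031], "turn": [-0.012, 0.051, 0.045]}

```text
t: 2.02
tool_pos: [0.4935, 0.0735, 0.3456]
orientation: [1.893, -1.958, 0.505]
force: [0.0, 0.1, 0.5]
opening: 0.0004
```

Call:
arm_command:
  motion:
    - {"slide": [-0.072, -0.028, -0.033], "turn": [0, 0, 0]}
    - {"slide": [-0.072, -0.028, -0.033], "turn": [0, 0, 0]}
    - {"slide": [-0.072, -0.028, -0.033], "turn": [0, 0, 0]}
    - {"slide": [-0.072, -0.028, -0.033], "turn": [0, 0, 0]}
    - {"slide": [-0.07, -0.028, -0.033], "turn": [0, 0, 0]}

```text
t: 2.43
tool_pos: [0.5546, 0.2287, 0.3314]
orientation: [1.895, -1.957, 0.503]
force: [0.1, 0.2, 0.6]
opening: 0.0004
```

```bash
python3 -c "
from plan import *
rep(); rows(np.array([.557,.226,.1735]),tool(-92,30),5)
from h import *
for n in ('wrist','top'): cv2.imwrite('pics/%s1.png'%n,robot.read_camera(n)['pixels'])"
```

```text
t 2.43 p [0.5546 0.2287 0.3314] x [-0.028 -0.868  0.496] z [-0.017 -0.496 -0.868] F [0.15 0.22 0.59] tip [0.5515 0.1364 0.1699] open 0.0004 q [ 0.45  0.31  1.46 -0.46  1.62  2.09]
0 slide [-0.0381, -0.0013, 0.0692] mm 31.6 turn [-0.0, 0.002, 0.001]
1 slide [-0.0381, -0.0013, 0.0691] mm 31.6 turn [-0.0, 0.002, 0.001]
2 slide [-0.0382, -0.0013, 0.0691] mm 31.6 turn [-0.0, 0.002, 0.001]
3 slide [-0.0382, -0.0013, 0.0691] mm 31.6 turn [-0.0, 0.002, 0.001]
4 slide [-0.0383, -0.0012, 0.069] mm 31.6 turn [-0.0, 0.002, 0.001]
```

View pics/wrist1.png

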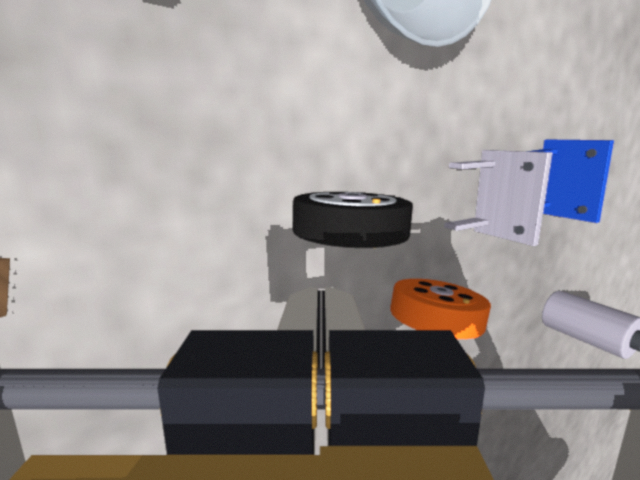

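```bash
python3 -c "
from plan import *
rep(); rows(np.array([.561,.226,.1735]),tool(-92,30),5)"
```

```text
t 2.53 p [0.5548 0.2306 0.3299] x [-0.024 -0.868  0.496] z [-0.016 -0.496 -0.868] F [-0.43 -0.68 -0.58] tip [0.5518 0.1384 0.1684] open 0.0003 q [ 0.45  0.32  1.46 -0.46  1.62  2.08]
0 slide [-0.0369, -0.0033, 0.069] mm 31.3 turn [-0.0, 0.002, 0.002]
1 slide [-0.0369, -0.0033, 0.069] mm 31.3 turn [-0.0, 0.002, 0.002]
2 slide [-0.037, -0.0033, 0.0689] mm 31.3 turn [-0.0, 0.002, 0.002]
3 slide [-0.0371, -0.0032, 0.0689] mm 31.3 turn [-0.0, 0.002, 0.002]
4 slide [-0.0371, -0.0032, 0.0688] mm 31.3 turn [-0.0, 0.002, 0.002]
```

Call:
arm_command:
  motion:
    - {"slide": [-0.037, -0.003, 0.069], "turn": [0, 0.002, 0.002]}
    - {"slide": [-0.037, -0.003, 0.069], "turn": [0, 0.002, 0.002]}
    - {"slide": [-0.037, -0.003, 0.069], "turn": [0, 0.002, 0.002]}
    - {"slide": [-0.037, -0.003, 0.065], "turn": [0, 0.002, 0.002]}
    - {"slide": [-0.037, -0.003, 0.065], "turn": [0, 0.002, 0.002]}

```text
t: 2.95
tool_pos: [0.5601, 0.223, 0.1769]
orientation: [1.887, -1.96, 0.509]
force: [0.5, 0.2, -0.1]
opening: 0.0009
```

```bash
python3 -c "
from plan import *
rep(); rows(np.array([.561,.226,.1735]),tool(-92,30),1)
print('to contact');rows(np.array([.561,.191,.1735]),tool(-92,30),5)
from h import *
for n in ('wrist','side'): cv2.imwrite('pics/%s2.png'%n,robot.read_camera(n)['pixels'])"
```

```text
t 2.95 p [0.5601 0.223  0.1769] x [-0.034 -0.865  0.501] z [-0.017 -0.5   -0.866] F [ 0.51  0.21 -0.13] tip [0.557  0.13   0.0159] open 0.0009 q [ 0.44  0.5   1.53 -0.47  1.39  2.2 ]
0 slide [-0.0108, -0.0018, 0.0036] mm 4.6 turn [-0.001, -0.001, -0.007]
to contact
0 slide [0.013, -0.001, 0.0095] mm 6.4 turn [-0.0, -0.0, -0.001]
1 slide [0.013, -0.001, 0.0095] mm 6.4 turn [-0.0, -0.0, -0.001]
2 slide [0.013, -0.001, 0.0095] mm 6.4 turn [-0.0, -0.0, -0.001]
3 slide [0.013, -0.001, 0.0095] mm 6.4 turn [-0.0, -0.0, -0.001]
4 slide [0.013, -0.001, 0.0095] mm 6.4 turn [-0.0, -0.0, -0.001]
```

View pics/wrist2.png

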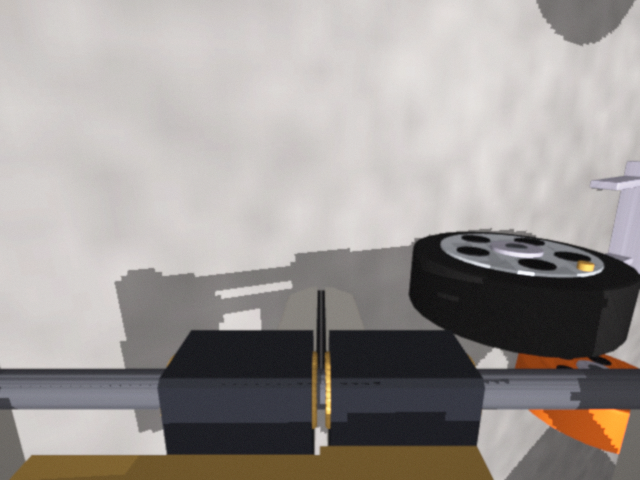

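View pics/side2.png

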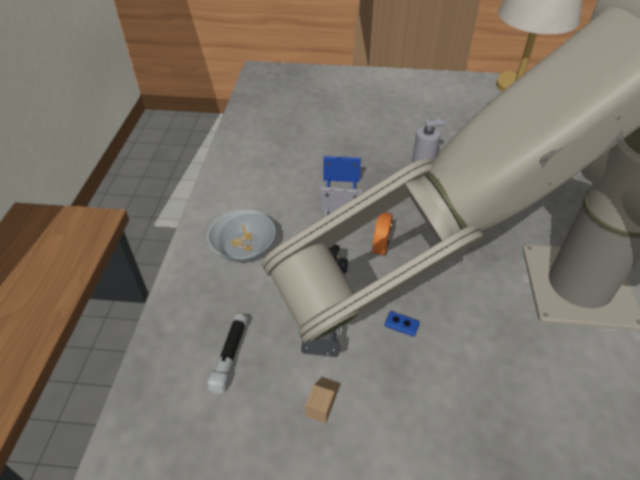

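Call:
arm_command:
  motion:
    - {"slide": [0.013, -0.001, 0.01], "turn": [0, 0, 0]}
    - {"slide": [0.013, -0.001, 0.01], "turn": [0, 0, 0]}
    - {"slide": [0.013, -0.001, 0.01], "turn": [0, 0, 0]}
    - {"slide": [0.013, -0.001, 0.01], "turn": [0, 0, 0]}
    - {"slide": [0.009, 0, 0.007], "turn": [0, 0, 0]}

```text
t: 3.47
tool_pos: [0.5615, 0.1922, 0.1758]
orientation: [1.887, -1.962, 0.51]
force: [-0.8, 0.4, -0.1]
opening: 0.0006
```

```bash
python3 -c "
from plan import *
rep(); 
s,p,R=cur()
print('push 15mm');rows(np.array([p[0]-.0006,p[1]-.015,.1735]),tool(-92,30),5)
from h import *
for n in ('wrist','top'): cv2.imwrite('pics/%s3.png'%n,robot.read_camera(n)['pixels'])"
```

```text
t 3.47 p [0.5615 0.1922 0.1758] x [-0.035 -0.865  0.5  ] z [-0.015 -0.5   -0.866] F [-0.83  0.38 -0.14] tip [0.5587 0.0992 0.0147] open 0.0006 q [ 0.39  0.47  1.57 -0.49  1.36  2.17]
push 15mm
0 slide [0.0059, 0.0, 0.0047] mm 3.0 turn [-0.001, 0.0, -0.002]
1 slide [0.0059, 0.0, 0.0047] mm 3.0 turn [-0.001, 0.0, -0.002]
2 slide [0.0059, 0.0, 0.0047] mm 3.0 turn [-0.001, 0.0, -0.002]
3 slide [0.0059, 0.0, 0.0047] mm 3.0 turn [-0.001, 0.0, -0.002]
4 slide [0.0059, 0.0, 0.0047] mm 3.0 turn [-0.001, 0.0, -0.002]
```

View pics/wrist3.png

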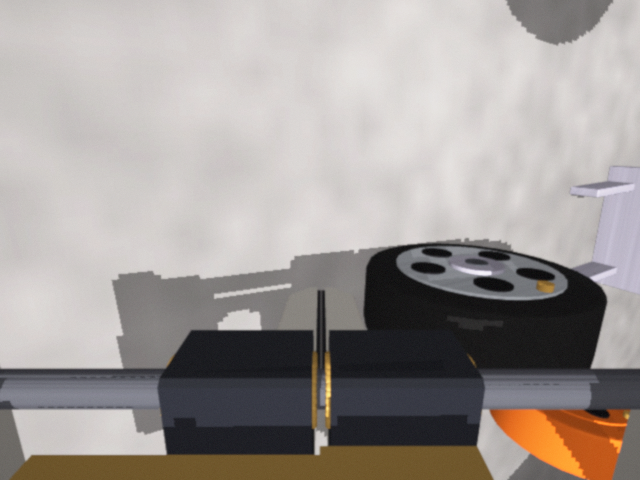

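View pics/top3.png

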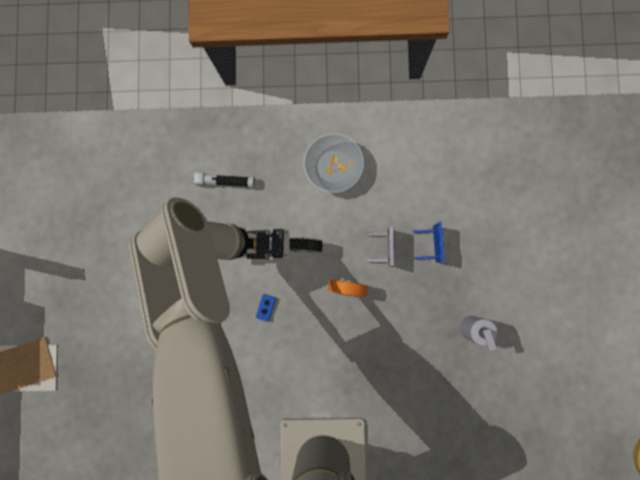

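Call:
arm_command:
  motion:
    - {"slide": [0.0045, 0, 0.0028], "turn": [0, 0, 0]}
    - {"slide": [0.0055, 0, 0.0035], "turn": [0, 0, 0]}
    - {"slide": [0.007, 0, 0.0045], "turn": [0, 0, 0]}
    - {"slide": [0.008, 0, 0.0046], "turn": [0, 0, 0]}
    - {"slide": [0.0087, 0, 0.005], "turn": [0, 0, 0]}

```text
t: 3.98
tool_pos: [0.5601, 0.1772, 0.1736]
orientation: [1.887, -1.959, 0.509]
force: [0.4, 0.3, 0.1]
opening: 0.0005
```

Call:
arm_command:
  motion:
    - {"slide": [0.0087, 0, 0.005], "turn": [0, 0, 0]}
    - {"slide": [0.0087, 0, 0.005], "turn": [0, 0, 0]}
    - {"slide": [0.0087, 0, 0.005], "turn": [0, 0, 0]}
    - {"slide": [0.0087, 0, 0.005], "turn": [0, 0, 0]}
    - {"slide": [0.0087, 0, 0.005], "turn": [0, 0, 0]}

```text
t: 4.4
tool_pos: [0.5595, 0.1568, 0.1738]
orientation: [1.887, -1.96, 0.509]
force: [0.2, -0.5, -0.9]
opening: 0.0002
```

```bash
python3 -c "
from plan import *
rep(); 
from h import *
for n in ('wrist','top'): cv2.imwrite('pics/%s4.png'%n,robot.read_camera(n)['pixels'])
t=cv2.imread('pics/top4.png');cv2.imwrite('pics/top4c.png',cv2.resize(t[200:300,230:460],(800,348),interpolation=cv2.INTER_CUBIC))
"
```

```text
t 4.4 p [0.5595 0.1568 0.1738] x [-0.033 -0.865  0.501] z [-0.017 -0.5   -0.866] F [ 0.17 -0.5  -0.9 ] tip [0.5563 0.0637 0.0128] open 0.0002 q [ 0.34  0.43  1.63 -0.5   1.32  2.13]
```

View pics/wrist4.png

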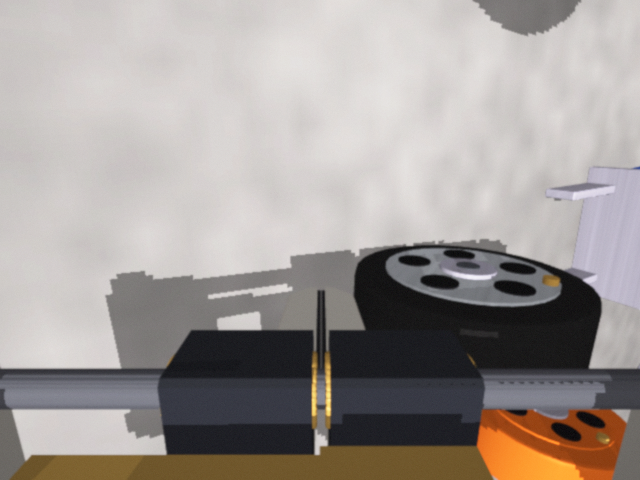

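View pics/top4c.png

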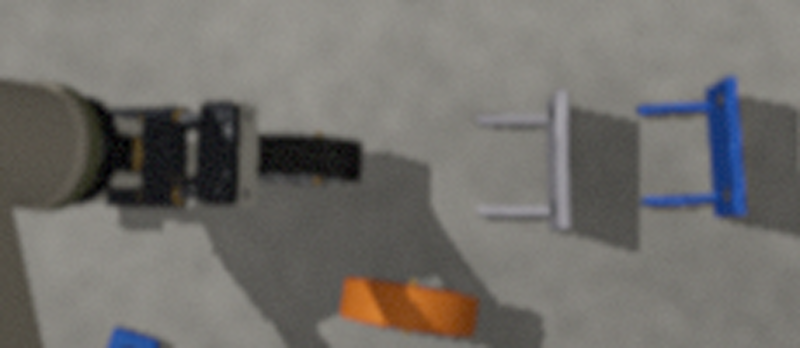

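Call:
arm_command:
  motion:
    - {"slide": [0.0087, 0, 0.005], "turn": [0, 0, 0]}
    - {"slide": [0.0087, 0, 0.005], "turn": [0, 0, 0]}
    - {"slide": [0.0087, 0, 0.005], "turn": [0, 0, 0]}
    - {"slide": [0.0087, 0, 0.005], "turn": [0, 0, 0]}
    - {"slide": [0.0087, 0, 0.005], "turn": [0, 0, 0]}

```text
t: 4.92
tool_pos: [0.5587, 0.1368, 0.1738]
orientation: [1.887, -1.959, 0.509]
force: [-0.4, -0.0, -0.3]
opening: 0.0004
```

Call:
arm_command:
  motion:
    - {"slide": [0.0087, 0, 0.005], "turn": [0, 0, 0]}
    - {"slide": [0.0087, 0, 0.005], "turn": [0, 0, 0]}
    - {"slide": [0.0087, 0, 0.005], "turn": [0, 0, 0]}
    - {"slide": [0.0087, 0, 0.005], "turn": [0, 0, 0]}
    - {"slide": [0.0087, 0, 0.005], "turn": [0, 0, 0]}

```text
t: 5.33
tool_pos: [0.5579, 0.1167, 0.1739]
orientation: [1.887, -1.959, 0.509]
force: [-0.2, 0.3, -0.2]
opening: 0.0009
```

```bash
python3 -c "
from plan import *
rep(); 
from h import *
for n in ('wrist','top'): cv2.imwrite('pics/%s5.png'%n,robot.read_camera(n)['pixels'])
t=cv2.imread('pics/top5.png');cv2.imwrite('pics/top5c.png',cv2.resize(t[200:300,230:460],(800,348),interpolation=cv2.INTER_CUBIC))
"
```

```text
t 5.33 p [0.5579 0.1167 0.1739] x [-0.033 -0.865  0.501] z [-0.017 -0.5   -0.866] F [-0.21  0.3  -0.25] tip [0.5548 0.0237 0.0129] open 0.0009 q [ 0.28  0.39  1.68 -0.52  1.29  2.09]
```

View pics/wrist5.png

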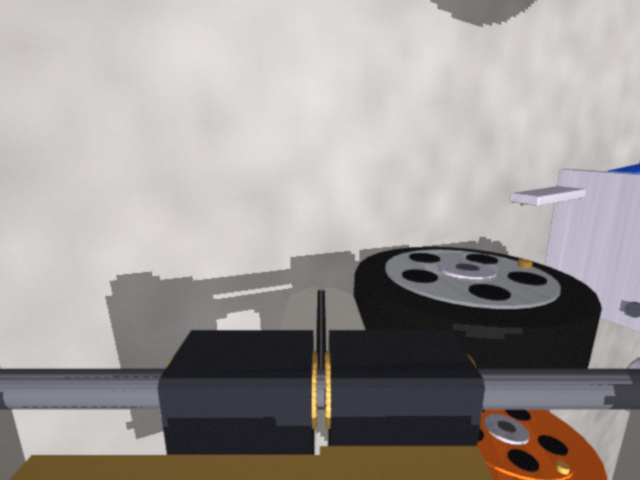

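View pics/top5c.png

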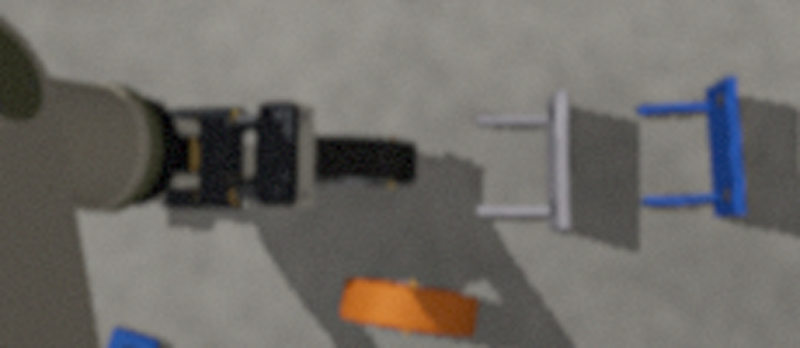

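Call:
arm_command:
  motion:
    - {"slide": [0.0087, 0, 0.005], "turn": [0, 0, 0]}
    - {"slide": [0.0087, 0, 0.005], "turn": [0, 0, 0]}
    - {"slide": [0.0087, 0, 0.005], "turn": [0, 0, 0]}
    - {"slide": [0.0087, 0, 0.005], "turn": [0, 0, 0]}
    - {"slide": [0.0087, 0, 0.005], "turn": [0, 0, 0]}

```text
t: 5.85
tool_pos: [0.5572, 0.0967, 0.1739]
orientation: [1.887, -1.959, 0.509]
force: [-0.3, 0.5, 0.5]
opening: 0.0005
```

Call:
arm_command:
  motion:
    - {"slide": [0.0087, 0, 0.005], "turn": [0, 0, 0]}
    - {"slide": [0.0087, 0, 0.005], "turn": [0, 0, 0]}
    - {"slide": [0.0087, 0, 0.005], "turn": [0, 0, 0]}
    - {"slide": [0.0087, 0, 0.005], "turn": [0, 0, 0]}
    - {"slide": [0.0087, 0, 0.005], "turn": [0, 0, 0]}

```text
t: 6.27
tool_pos: [0.5564, 0.0766, 0.174]
orientation: [1.887, -1.959, 0.509]
force: [0.5, -0.0, 1.2]
opening: 0.0003
```

Call:
arm_command:
  motion:
    - {"slide": [0.0087, 0, 0.005], "turn": [0, 0, 0]}
    - {"slide": [0.0087, 0, 0.005], "turn": [0, 0, 0]}
    - {"slide": [0.0087, 0, 0.005], "turn": [0, 0, 0]}
    - {"slide": [0.0087, 0, 0.005], "turn": [0, 0, 0]}
    - {"slide": [0.0087, 0, 0.005], "turn": [0, 0, 0]}

```text
t: 6.68
tool_pos: [0.5557, 0.0566, 0.174]
orientation: [1.887, -1.959, 0.509]
force: [-0.5, -1.0, 0.3]
opening: 0.0003
```

```bash
python3 -c "
from plan import *
rep(); 
from h import *
for n in ('wrist','top'): cv2.imwrite('pics/%s6.png'%n,robot.read_camera(n)['pixels'])
t=cv2.imread('pics/top6.png');cv2.imwrite('pics/top6c.png',cv2.resize(t[200:300,230:460],(800,348),interpolation=cv2.INTER_CUBIC))
"
```

```text
t 6.68 p [0.5557 0.0566 0.174 ] x [-0.033 -0.865  0.501] z [-0.017 -0.5   -0.866] F [-0.45 -0.95  0.3 ] tip [ 0.5526 -0.0365  0.013 ] open 0.0003 q [ 0.18  0.35  1.74 -0.55  1.23  2.02]
```

View pics/wrist6.png

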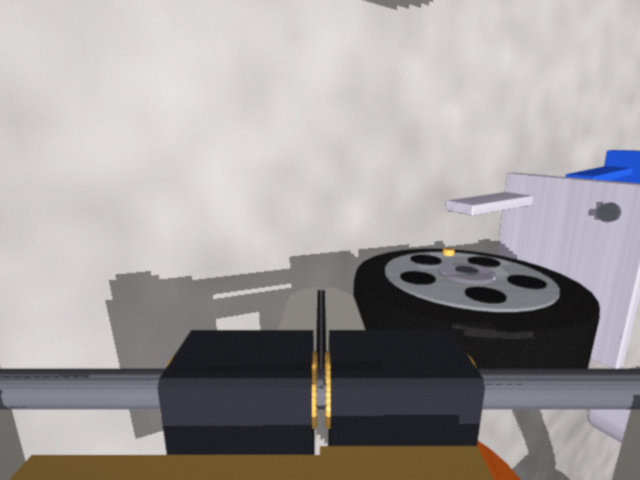

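View pics/top6c.png

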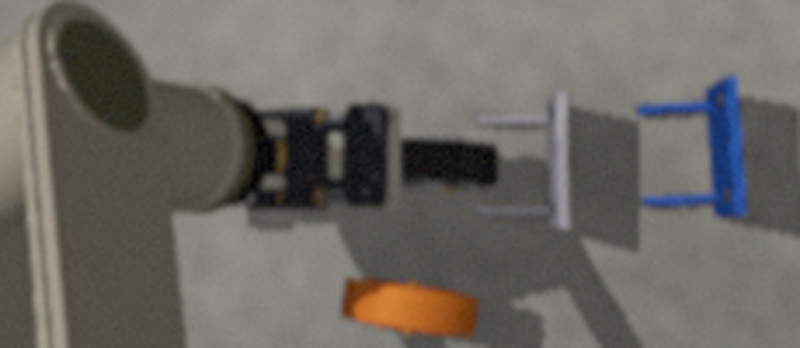

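Call:
arm_command:
  motion:
    - {"slide": [0.0087, 0, 0.005], "turn": [0, 0, 0]}
    - {"slide": [0.0087, 0, 0.005], "turn": [0, 0, 0]}
    - {"slide": [0.0087, 0, 0.005], "turn": [0, 0, 0]}
    - {"slide": [0.0087, 0, 0.005], "turn": [0, 0, 0]}
    - {"slide": [0.0087, 0, 0.005], "turn": [0, 0, 0]}

```text
t: 7.2
tool_pos: [0.555, 0.0366, 0.1741]
orientation: [1.887, -1.959, 0.509]
force: [0.5, 0.6, 0.0]
opening: 0.0005
```

Call:
arm_command:
  motion:
    - {"slide": [0.0075, 0, 0.0043], "turn": [0, 0, 0]}
    - {"slide": [0.0065, 0, 0.0038], "turn": [0, 0, 0]}
    - {"slide": [0.005, 0, 0.0029], "turn": [0, 0, 0]}
    - {"slide": [0.004, 0, 0.0023], "turn": [0, 0, 0]}
    - {"slide": [0.003, 0, 0.0017], "turn": [0, 0, 0]}

```text
t: 7.62
tool_pos: [0.5545, 0.0247, 0.1741]
orientation: [1.887, -1.96, 0.509]
force: [-0.2, 0.5, 0.0]
opening: 0.0003
```

```bash
python3 -c "
from plan import *
rep(); 
from h import *
for n in ('wrist','top'): cv2.imwrite('pics/%s7.png'%n,robot.read_camera(n)['pixels'])
t=cv2.imread('pics/top7.png');cv2.imwrite('pics/top7c.png',cv2.resize(t[200:300,230:460],(800,348),interpolation=cv2.INTER_CUBIC))
"
```

```text
t 7.62 p [0.5545 0.0247 0.1741] x [-0.033 -0.865  0.501] z [-0.017 -0.5   -0.866] F [-0.18  0.5   0.03] tip [ 0.5514 -0.0684  0.0131] open 0.0003 q [ 0.12  0.33  1.76 -0.56  1.2   1.98]
```

View pics/wrist7.png

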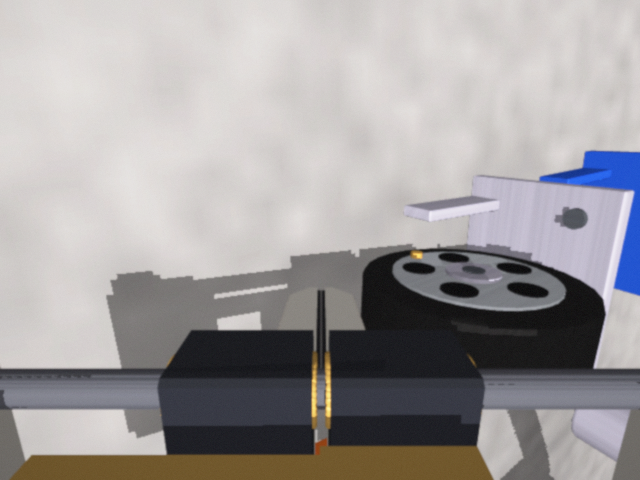

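View pics/top7c.png

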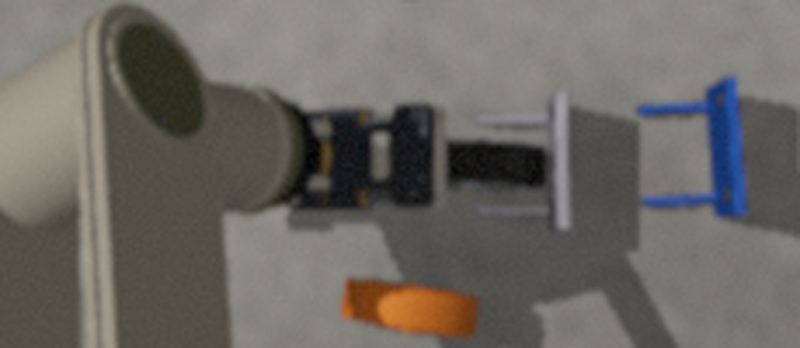

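Call:
arm_command:
  motion:
    - {"slide": [0.0026, 0, 0.0015], "turn": [0, 0, 0]}
    - {"slide": [0.0026, 0, 0.0015], "turn": [0, 0, 0]}
    - {"slide": [0.0026, 0, 0.0015], "turn": [0, 0, 0]}
    - {"slide": [0.0022, 0, 0.0013], "turn": [0, 0, 0]}
    - {"slide": [0.0022, 0, 0.0013], "turn": [0, 0, 0]}

```text
t: 8.13
tool_pos: [0.5543, 0.0192, 0.174]
orientation: [1.887, -1.959, 0.509]
force: [-0.5, 0.3, 1.0]
opening: 0.0003
```

Call:
arm_command:
  motion:
    - {"slide": [0.0016, 0, 0.0009], "turn": [0, 0, 0]}
    - {"slide": [0.0016, 0, 0.0009], "turn": [0, 0, 0]}
    - {"slide": [0.0016, 0, 0.0009], "turn": [0, 0, 0]}
    - {"slide": [0.0016, 0, 0.0009], "turn": [0, 0, 0]}
    - {"slide": [0.0, 0, 0.0], "turn": [0, 0, 0]}

```text
t: 8.55
tool_pos: [0.5542, 0.0162, 0.1741]
orientation: [1.887, -1.96, 0.509]
force: [-0.1, 0.6, 0.1]
opening: 0.001
```

```bash
python3 -c "
from plan import *
rep(); 
from h import *
for n in ('wrist','top'): cv2.imwrite('pics/%s8.png'%n,robot.read_camera(n)['pixels'])
t=cv2.imread('pics/top8.png');cv2.imwrite('pics/top8c.png',cv2.resize(t[200:300,230:460],(800,348),interpolation=cv2.INTER_CUBIC))
rep()
"
```

```text
t 8.55 p [0.5542 0.0162 0.1741] x [-0.033 -0.865  0.501] z [-0.017 -0.5   -0.866] F [-0.07  0.58  0.15] tip [ 0.5511 -0.0768  0.0131] open 0.001 q [ 0.11  0.32  1.77 -0.56  1.19  1.97]
t 8.65 p [0.5542 0.0163 0.1741] x [-0.033 -0.865  0.501] z [-0.017 -0.5   -0.866] F [ 0.28 -0.61 -0.3 ] tip [ 0.5511 -0.0767  0.0131] open 0.0001 q [ 0.11  0.32  1.77 -0.56  1.19  1.97]
```

View pics/wrist8.png

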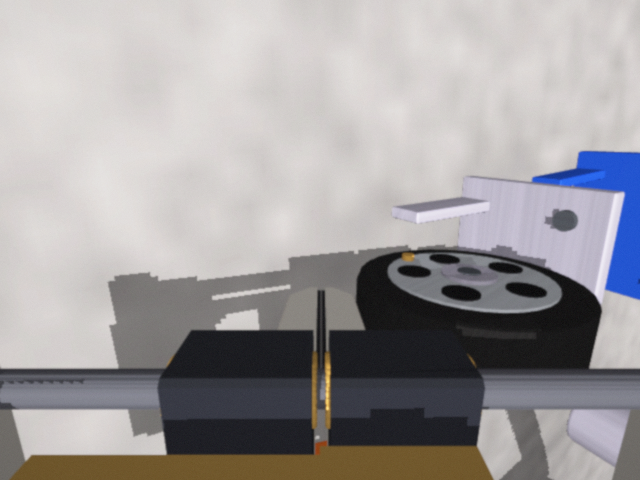

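View pics/top8c.png

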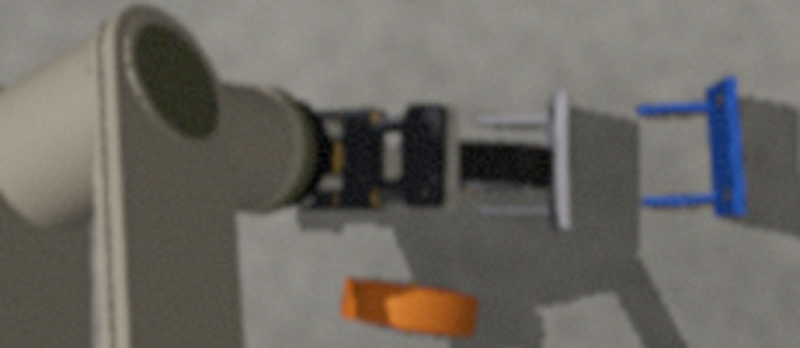

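Call:
arm_command:
  motion:
    - {"slide": [0.001, 0, 0.0006], "turn": [0, 0, 0]}
    - {"slide": [0.001, 0, 0.0006], "turn": [0, 0, 0]}
    - {"slide": [0.001, 0, 0.0006], "turn": [0, 0, 0]}
    - {"slide": [0.001, 0, 0.0006], "turn": [0, 0, 0]}
    - {"slide": [0.0, 0, 0.0], "turn": [0, 0, 0]}

```text
t: 9.07
tool_pos: [0.5541, 0.0144, 0.1741]
orientation: [1.887, -1.96, 0.509]
force: [-0.3, -1.1, 0.0]
opening: 0.0005
```

```bash
python3 -c "
from plan import *
from h import *
for i in range(3): robot.read_camera('side'); rep()"
```

```text
t 9.12 p [0.5541 0.0145 0.1741] x [-0.033 -0.865  0.501] z [-0.017 -0.5   -0.866] F [0.17 0.65 0.18] tip [ 0.551  -0.0786  0.0131] open 0.0005 q [ 0.1   0.32  1.77 -0.56  1.19  1.96]
t 9.17 p [0.5541 0.0145 0.1741] x [-0.033 -0.865  0.501] z [-0.017 -0.5   -0.866] F [0.5  0.04 0.25] tip [ 0.551  -0.0786  0.0131] open 0.0004 q [ 0.11  0.32  1.77 -0.56  1.19  1.96]
t 9.22 p [0.5541 0.0145 0.1741] x [-0.033 -0.865  0.501] z [-0.017 -0.5   -0.866] F [ 0.16 -0.58 -0.14] tip [ 0.551  -0.0786  0.0131] open 0.0008 q [ 0.11  0.32  1.77 -0.56  1.19  1.96]
```

Call:
arm_command:
  motion:
    - {"slide": [0.0009, 0, 0.0005], "turn": [0, 0, 0]}
    - {"slide": [0.0009, 0, 0.0005], "turn": [0, 0, 0]}
    - {"slide": [0.0009, 0, 0.0005], "turn": [0, 0, 0]}
    - {"slide": [0, 0, 0], "turn": [0, 0, 0]}
    - {"slide": [0.0, 0, 0.0], "turn": [0, 0, 0]}

```text
t: 9.63
tool_pos: [0.5541, 0.0137, 0.1741]
orientation: [1.888, -1.96, 0.508]
force: [-0.2, 5.7, 1.1]
opening: 0.0003
```

```bash
python3 -c "
from plan import *
from h import *
for i in range(2): c=robot.read_camera('wrist'); rep()
cv2.imwrite('pics/wrist9.png',c['pixels'][150:400,320:640])
a=cv2.imread('pics/wrist8.png')[150:400,320:640];cv2.imwrite('pics/cmp9.png',np.hstack([a,c['pixels'][150:400,320:640]]))"
```

```text
t 9.68 p [0.5541 0.0136 0.1741] x [-0.033 -0.865  0.5  ] z [-0.017 -0.5   -0.866] F [-0.02  4.05  1.71] tip [ 0.551  -0.0793  0.013 ] open 0.0008 q [ 0.1   0.32  1.77 -0.56  1.19  1.96]
t 9.73 p [0.5541 0.0136 0.1741] x [-0.033 -0.865  0.5  ] z [-0.017 -0.5   -0.866] F [-0.07  5.45  0.38] tip [ 0.551  -0.0793  0.013 ] open 0.0004 q [ 0.1   0.32  1.77 -0.56  1.19  1.96]
```

View pics/cmp9.png

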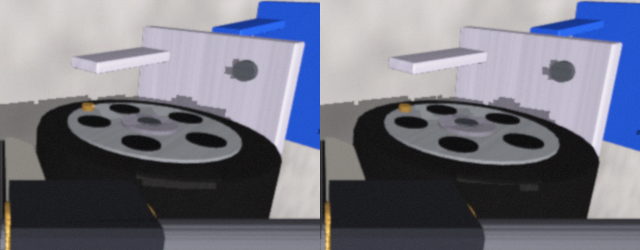

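Call:
arm_command:
  motion:
    - {"slide": [-0.002, 0, -0.0012], "turn": [0, 0, 0]}
    - {"slide": [-0.006, 0, -0.0035], "turn": [0, 0, 0]}
    - {"slide": [-0.02, 0, -0.0115], "turn": [0, 0, 0]}
    - {"slide": [-0.05, 0, -0.029], "turn": [0, 0, 0]}
    - {"slide": [-0.06, 0, -0.035], "turn": [0, 0, 0]}

```text
t: 10.15
tool_pos: [0.5564, 0.0769, 0.1742]
orientation: [1.884, -1.961, 0.508]
force: [0.8, 0.9, 0.9]
opening: 0.0006
```

```bash
python3 -c "
from plan import *
rep(); rows(np.array([.545,.27,.36]),tool(-15.8,0),15,15)"
```

```text
t 10.15 p [0.5564 0.0769 0.1742] x [-0.035 -0.865  0.501] z [-0.018 -0.501 -0.865] F [0.8  0.91 0.94] tip [ 0.553  -0.0162  0.0133] open 0.0006 q [ 0.21  0.36  1.72 -0.54  1.25  2.04]
0 slide [-0.0122, 0.0031, -0.0429] mm 17.9 turn [0.046, -0.059, -0.174]
1 slide [-0.0137, 0.001, -0.0425] mm 17.9 turn [0.046, -0.059, -0.174]
2 slide [-0.0149, -0.0012, -0.0421] mm 17.9 turn [0.046, -0.059, -0.174]
3 slide [-0.016, -0.0036, -0.0416] mm 17.9 turn [0.046, -0.059, -0.174]
4 slide [-0.0168, -0.0059, -0.041] mm 17.9 turn [0.046, -0.059, -0.174]
5 slide [-0.0174, -0.0084, -0.0403] mm 17.9 turn [0.046, -0.059, -0.174]
6 slide [-0.0177, -0.0108, -0.0396] mm 17.9 turn [0.046, -0.059, -0.174]
7 slide [-0.0178, -0.0133, -0.0388] mm 17.9 turn [0.046, -0.059, -0.174]
8 slide [-0.0177, -0.0157, -0.0379] mm 17.9 turn [0.046, -0.059, -0.174]
9 slide [-0.0174, -0.0181, -0.037] mm 17.9 turn [0.046, -0.059, -0.174]
10 slide [-0.0168, -0.0204, -0.036] mm 17.9 turn [0.046, -0.059, -0.174]
11 slide [-0.016, -0.0227, -0.0351] mm 17.9 turn [0.046, -0.059, -0.174]
12 slide [-0.0149, -0.0248, -0.034] mm 17.9 turn [0.046, -0.059, -0.174]
13 slide [-0.0137, -0.0268, -0.033] mm 17.9 turn [0.046, -0.059, -0.174]
14 slide [-0.0122, -0.0287, -0.032] mm 17.9 turn [0.046, -0.059, -0.174]
```

Call:
arm_command:
  motion:
    - {"slide": [-0.012, 0.003, -0.043], "turn": [0.046, -0.059, -0.174]}
    - {"slide": [-0.014, 0.001, -0.043], "turn": [0.046, -0.059, -0.174]}
    - {"slide": [-0.015, -0.001, -0.042], "turn": [0.046, -0.059, -0.174]}
    - {"slide": [-0.016, -0.004, -0.042], "turn": [0.046, -0.059, -0.174]}
    - {"slide": [-0.017, -0.006, -0.041], "turn": [0.046, -0.059, -0.174]}

```text
t: 10.57
tool_pos: [0.5524, 0.143, 0.237]
orientation: [2.401, -1.549, 0.365]
force: [-0.8, -0.1, -0.5]
opening: 0.0008
```

Call:
arm_command:
  motion:
    - {"slide": [-0.017, -0.008, -0.04], "turn": [0.046, -0.059, -0.174]}
    - {"slide": [-0.018, -0.011, -0.04], "turn": [0.046, -0.059, -0.174]}
    - {"slide": [-0.018, -0.013, -0.039], "turn": [0.046, -0.059, -0.174]}
    - {"slide": [-0.018, -0.016, -0.038], "turn": [0.046, -0.059, -0.174]}
    - {"slide": [-0.017, -0.018, -0.037], "turn": [0.046, -0.059, -0.174]}
  gripper: 80

```text
t: 10.98
tool_pos: [0.5483, 0.2073, 0.2991]
orientation: [2.817, -1.033, 0.193]
force: [0.3, 0.1, -0.8]
opening: 0.0292
```

Call:
arm_command:
  motion:
    - {"slide": [-0.017, -0.02, -0.036], "turn": [0.046, -0.059, -0.174]}
    - {"slide": [-0.016, -0.023, -0.035], "turn": [0.046, -0.059, -0.174]}
    - {"slide": [-0.015, -0.025, -0.034], "turn": [0.046, -0.059, -0.174]}
    - {"slide": [-0.014, -0.027, -0.033], "turn": [0.046, -0.059, -0.174]}
    - {"slide": [-0.012, -0.029, -0.032], "turn": [0.046, -0.059, -0.174]}

```text
t: 11.4
tool_pos: [0.5442, 0.272, 0.3608]
orientation: [3.111, -0.417, -0.003]
force: [-0.4, 0.9, 0.2]
opening: 0.0624
```

```bash
python3 -c "
from plan import *
rep(); 
from h import *
for n in ('wrist','top','side'): cv2.imwrite('pics/%s10.png'%n,robot.read_camera(n)['pixels'])
"
```

```text
t 11.4 p [0.5442 0.272  0.3608] x [ 0.965 -0.264 -0.002] z [-0.003 -0.002 -1.   ] F [-0.43  0.94  0.16] tip [0.5437 0.2716 0.1748] open 0.0624 q [ 0.38  0.18  1.52 -0.    1.45  0.65]
```

View pics/wrist10.png

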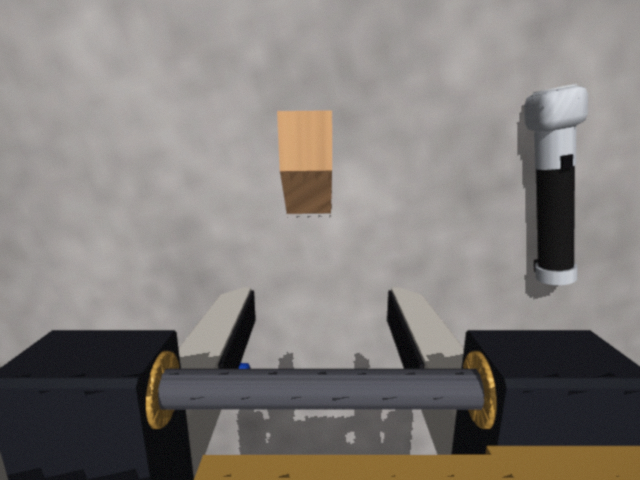

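View pics/top10.png

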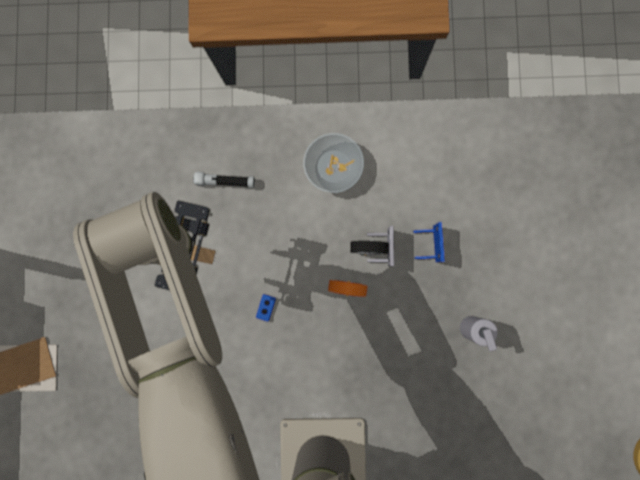

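```bash
python3 - <<'E'
from h import *
from plan import rep
np.set_printoptions(precision=4,suppress=True)
c=robot.read_camera("wrist");im=c["pixels"];hsv=cv2.cvtColor(im,cv2.COLOR_BGR2HSV)
w=cv2.inRange(hsv,(8,70,40),(25,255,255)); k=big(w,(240,80,370,240))[0]
print(cv2.approxPolyDP(k,3,True)[:,0].tolist())
lt=cv2.inRange(hsv,(8,60,150),(25,255,255)); k2=big(lt,(240,80,370,240))[0];r=cv2.minAreaRect(k2);print("top face",r,ray(c,r[0],.045))
P=[ray(c,p,.045) for p in cv2.boxPoints(r)]
for p in P: print(p)
h=ray(c,(r[0][0],r[0][1]-20),.045)
c=robot.read_camera("top");hsv=cv2.cvtColor(c["pixels"],cv2.COLOR_BGR2HSV)
blk=(hsv[...,2]<50).astype(np.uint8)*255
w=big(blk,(345,228,390,262))[0];r=cv2.minAreaRect(w);print("wheel",r,ray(c,r[0],.05))
rep()
E
```

```text
[[274, 111], [276, 162], [285, 212], [327, 211], [328, 110]]
top face ((301.0, 140.0), (60.0, 54.0), 90.0) [0.5507 0.3453 0.045 ]
[0.5377 0.3709 0.045 ]
[0.5757 0.3602 0.045 ]
[0.5643 0.3185 0.045 ]
[0.5246 0.3296 0.045 ]
wheel ((369.5, 247.5), (11.0, 37.0), 90.0) [ 0.5478 -0.1336  0.05  ]
t 11.65 p [0.5444 0.2706 0.3591] x [ 0.963 -0.271 -0.   ] z [-0.002 -0.005 -1.   ] F [ 0.18 -0.1  -0.44] tip [0.5441 0.2696 0.1731] open 0.0739 q [ 0.38  0.18  1.52 -0.    1.45  0.65]
```

```bash
python3 -c "
from plan import *
rep(); rows(np.array([.5507,.3453,.26]),tool(-15.5,0),5)"
```

```text
t 11.65 p [0.5444 0.2706 0.3591] x [ 0.963 -0.271 -0.   ] z [-0.002 -0.005 -1.   ] F [ 0.18 -0.1  -0.44] tip [0.5441 0.2696 0.1731] open 0.0739 q [ 0.38  0.18  1.52 -0.    1.45  0.65]
0 slide [-0.0071, -0.0371, 0.0493] mm 24.9 turn [0.002, 0.0, -0.001]
1 slide [-0.007, -0.0371, 0.0494] mm 24.9 turn [0.002, 0.0, -0.001]
2 slide [-0.007, -0.037, 0.0494] mm 24.9 turn [0.002, 0.0, -0.001]
3 slide [-0.007, -0.0369, 0.0495] mm 24.9 turn [0.002, 0.0, -0.001]
4 slide [-0.007, -0.0369, 0.0495] mm 24.9 turn [0.002, 0.0, -0.001]
```

Call:
arm_command:
  motion:
    - {"slide": [-0.007, -0.037, 0.05], "turn": [0.002, 0, -0.001]}
    - {"slide": [-0.007, -0.037, 0.05], "turn": [0.002, 0, -0.001]}
    - {"slide": [-0.007, -0.037, 0.05], "turn": [0.002, 0, -0.001]}
    - {"slide": [-0.007, -0.037, 0.05], "turn": [0.002, 0, -0.001]}
    - {"slide": [-0.007, -0.037, 0.05], "turn": [0.002, 0, -0.001]}

```text
t: 12.07
tool_pos: [0.5503, 0.3455, 0.2575]
orientation: [3.112, -0.426, -0.002]
force: [-0.2, 0.4, -0.2]
opening: 0.0746
```

```bash
python3 -c "
from plan import *
rep(); rows(np.array([.5507,.3453,.212]),tool(-15.5,0),5)
from h import *
c=robot.read_camera('wrist'); cv2.imwrite('pics/wrist11.png',c['pixels'])"
```

```text
t 12.07 p [0.5503 0.3455 0.2575] x [ 0.963 -0.269 -0.001] z [-0.001 -0.001 -1.   ] F [-0.17  0.35 -0.19] tip [0.5501 0.3453 0.0715] open 0.0746 q [ 0.48  0.37  1.48 -0.    1.29  0.75]
0 slide [0.0002, 0.0, 0.0227] mm 9.1 turn [0.0, 0.0, -0.001]
1 slide [0.0002, 0.0, 0.0227] mm 9.1 turn [0.0, 0.0, -0.001]
2 slide [0.0002, 0.0, 0.0227] mm 9.1 turn [0.0, 0.0, -0.001]
3 slide [0.0002, 0.0, 0.0227] mm 9.1 turn [0.0, 0.0, -0.001]
4 slide [0.0002, 0.0, 0.0227] mm 9.1 turn [0.0, 0.0, -0.001]
```

View pics/wrist11.png

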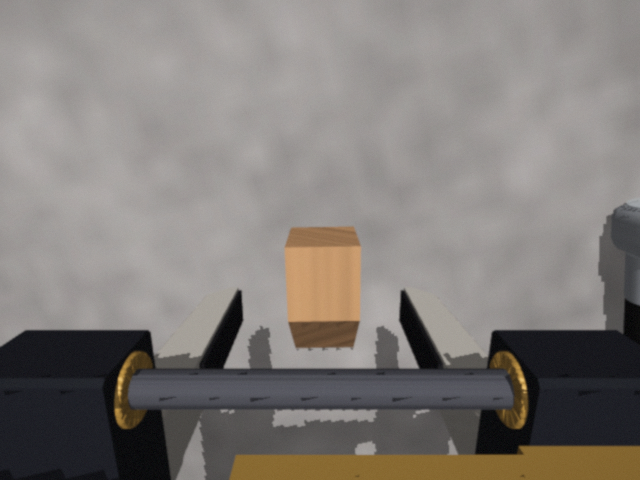

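Call:
arm_command:
  motion:
    - {"slide": [0, 0, 0.025], "turn": [0, 0, 0]}
    - {"slide": [0, 0, 0.025], "turn": [0, 0, 0]}
    - {"slide": [0, 0, 0.025], "turn": [0, 0, 0]}
    - {"slide": [0, 0, 0.022], "turn": [0, 0, 0]}
    - {"slide": [0, 0, 0.015], "turn": [0, 0, 0]}

```text
t: 12.53
tool_pos: [0.5508, 0.3451, 0.2143]
orientation: [-3.112, 0.423, 0.001]
force: [-0.3, -0.4, -0.3]
opening: 0.0747
```

Call:
arm_command:
  motion:
    - {"slide": [0, 0, 0], "turn": [0, 0, 0]}
    - {"slide": [0, 0, 0], "turn": [0, 0, 0]}
    - {"slide": [0, 0, 0], "turn": [0, 0, 0]}
    - {"slide": [0, 0, 0], "turn": [0, 0, 0]}
    - {"slide": [0, 0, 0], "turn": [0, 0, 0]}
  gripper: 0
  grip_force: 25

```text
t: 12.95
tool_pos: [0.5511, 0.3461, 0.216]
orientation: [-3.111, 0.421, -0.001]
force: [0.2, -0.4, 0.5]
opening: 0.0454
```

Call:
arm_command:
  motion:
    - {"slide": [0, 0, 0], "turn": [0, 0, 0]}
    - {"slide": [0, 0, 0], "turn": [0, 0, 0]}
    - {"slide": [0, 0, 0], "turn": [0, 0, 0]}
    - {"slide": [0, 0, 0], "turn": [0, 0, 0]}
    - {"slide": [0, 0, 0], "turn": [0, 0, 0]}

```text
t: 13.37
tool_pos: [0.5511, 0.3461, 0.2159]
orientation: [-3.111, 0.421, -0.001]
force: [-0.1, 0.2, 5.0]
opening: 0.0396
```

```bash
python3 -c "
from plan import *
rep(); 
# target: grip pt at dock line, y where nose ~30mm off contact
from h import *
c=robot.read_camera('wrist'); cv2.imwrite('pics/wrist12.png',c['pixels'])"
```

```text
t 13.37 p [0.5511 0.3461 0.2159] x [ 0.964 -0.266  0.   ] z [ 0.001  0.002 -1.   ] F [-0.12  0.21  5.03] tip [0.5512 0.3464 0.0299] open 0.0396 q [0.48 0.42 1.5  0.   1.22 0.75]
```

View pics/wrist12.png

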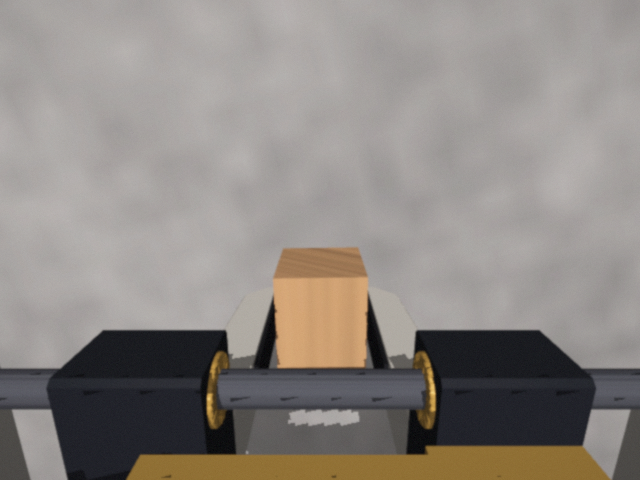

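```bash
python3 -c "
from plan import *
rows(np.array([.553,0.0,.228]),tool(-2,0),15,15)"
```

```text
0 slide [0.0156, 0.0555, -0.0021] mm 23.1 turn [-0.0, -0.0, -0.031]
1 slide [0.0148, 0.0557, -0.0021] mm 23.1 turn [-0.0, -0.0, -0.031]
2 slide [0.0139, 0.056, -0.0021] mm 23.1 turn [-0.0, -0.0, -0.031]
3 slide [0.013, 0.0562, -0.0021] mm 23.1 turn [-0.0, -0.0, -0.031]
4 slide [0.0121, 0.0564, -0.0021] mm 23.1 turn [-0.0, -0.0, -0.031]
5 slide [0.0113, 0.0566, -0.0021] mm 23.1 turn [-0.0, -0.0, -0.031]
6 slide [0.0104, 0.0567, -0.0021] mm 23.1 turn [-0.0, -0.0, -0.031]
7 slide [0.0095, 0.0569, -0.0021] mm 23.1 turn [-0.0, -0.0, -0.031]
8 slide [0.0086, 0.057, -0.0021] mm 23.1 turn [-0.0, -0.0, -0.031]
9 slide [0.0077, 0.0572, -0.0021] mm 23.1 turn [-0.0, -0.0, -0.031]
10 slide [0.0068, 0.0573, -0.0021] mm 23.1 turn [-0.0, -0.0, -0.031]
11 slide [0.0059, 0.0574, -0.0021] mm 23.1 turn [-0.0, -0.0, -0.031]
12 slide [0.005, 0.0575, -0.002] mm 23.1 turn [-0.0, -0.0, -0.031]
13 slide [0.0041, 0.0575, -0.002] mm 23.1 turn [-0.0, -0.0, -0.031]
14 slide [0.0032, 0.0576, -0.002] mm 23.1 turn [-0.0, -0.0, -0.031]
```

Call:
arm_command:
  motion:
    - {"slide": [0, 0, -0.006], "turn": [0, 0, 0]}
    - {"slide": [0, 0, -0.012], "turn": [0, 0, 0]}
    - {"slide": [0, 0, -0.012], "turn": [0, 0, 0]}
    - {"slide": [0, 0, 0], "turn": [0, 0, 0]}
    - {"slide": [0, 0, 0], "turn": [0, 0, 0]}

```text
t: 13.83
tool_pos: [0.5509, 0.346, 0.2277]
orientation: [-3.111, 0.421, -0.001]
force: [0.9, 0.5, -1.0]
opening: 0.0399
```

Call:
arm_command:
  motion:
    - {"slide": [0.008, 0.03, 0], "turn": [0, 0, -0.031]}
    - {"slide": [0.015, 0.056, 0], "turn": [0, 0, -0.031]}
    - {"slide": [0.014, 0.056, 0], "turn": [0, 0, -0.031]}
    - {"slide": [0.013, 0.056, 0], "turn": [0, 0, -0.031]}
    - {"slide": [0.012, 0.056, 0], "turn": [0, 0, -0.031]}

```text
t: 14.25
tool_pos: [0.551, 0.2403, 0.2267]
orientation: [-3.126, 0.298, 0.001]
force: [-0.1, 0.4, -0.3]
opening: 0.0396
```

Call:
arm_command:
  motion:
    - {"slide": [0.011, 0.057, 0], "turn": [0, 0, -0.031]}
    - {"slide": [0.01, 0.057, 0], "turn": [0, 0, -0.031]}
    - {"slide": [0.01, 0.057, 0], "turn": [0, 0, -0.031]}
    - {"slide": [0.009, 0.057, 0], "turn": [0, 0, -0.031]}
    - {"slide": [0.008, 0.057, 0], "turn": [0, 0, -0.031]}

```text
t: 14.67
tool_pos: [0.5517, 0.1246, 0.2267]
orientation: [-3.135, 0.178, 0.0]
force: [0.7, 0.5, -0.1]
opening: 0.04
```

Call:
arm_command:
  motion:
    - {"slide": [0.007, 0.057, 0], "turn": [0, 0, -0.031]}
    - {"slide": [0.006, 0.057, 0], "turn": [0, 0, -0.031]}
    - {"slide": [0.005, 0.057, 0], "turn": [0, 0, -0.031]}
    - {"slide": [0.004, 0.057, 0], "turn": [0, 0, -0.031]}
    - {"slide": [0.003, 0.045, 0], "turn": [0, 0, -0.031]}

```text
t: 15.08
tool_pos: [0.5525, 0.0144, 0.2265]
orientation: [-3.14, 0.057, 0.0]
force: [-0.2, -0.6, -0.8]
opening: 0.0398
```

```bash
python3 -c "
from plan import *
from h import *
c=robot.read_camera('wrist'); cv2.imwrite('pics/wrist13.png',c['pixels'])
c=robot.read_camera('side'); cv2.imwrite('pics/side13.png',c['pixels'])
rep();rows(np.array([.553,0.0,.216]),tool(-2,0),5,5)"
```

```text
t 15.18 p [0.5527 0.0137 0.2266] x [ 0.999 -0.039 -0.   ] z [-0.     0.001 -1.   ] F [-0.53  0.59 -1.61] tip [0.5527 0.0138 0.0406] open 0.0398 q [-0.07  0.16  1.79  0.    1.19 -0.03]
0 slide [0.0004, 0.0068, 0.0053] mm 3.5 turn [-0.0, 0.0, -0.002]
1 slide [0.0004, 0.0068, 0.0053] mm 3.5 turn [-0.0, 0.0, -0.002]
2 slide [0.0004, 0.0068, 0.0053] mm 3.5 turn [-0.0, 0.0, -0.002]
3 slide [0.0004, 0.0068, 0.0053] mm 3.5 turn [-0.0, 0.0, -0.002]
4 slide [0.0004, 0.0068, 0.0053] mm 3.5 turn [-0.0, 0.0, -0.002]
```

View pics/wrist13.png

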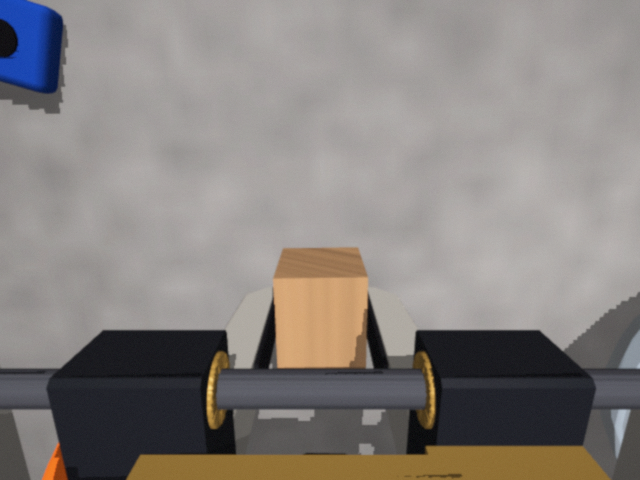

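View pics/side13.png

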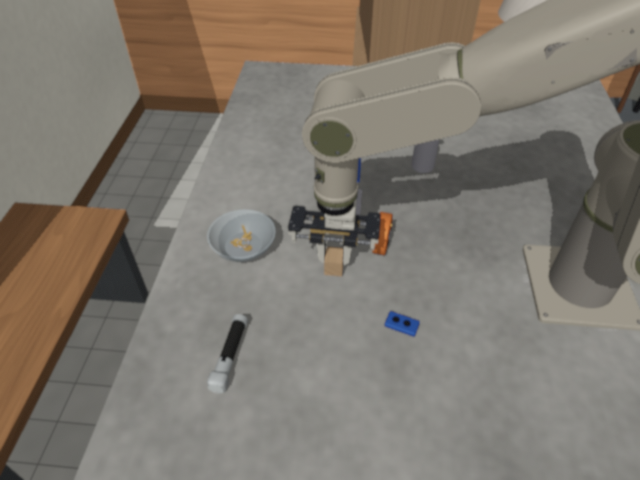

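Call:
arm_command:
  motion:
    - {"slide": [0, 0, 0.007], "turn": [0, 0, -0.002]}
    - {"slide": [0, 0, 0.007], "turn": [0, 0, -0.002]}
    - {"slide": [0, 0, 0.006], "turn": [0, 0, -0.002]}
    - {"slide": [0, 0, 0.003], "turn": [0, 0, -0.002]}
    - {"slide": [0, 0, 0.002], "turn": [0, 0, -0.002]}

```text
t: 15.6
tool_pos: [0.5525, 0.0169, 0.2162]
orientation: [-3.14, 0.048, 0.001]
force: [0.1, 0.8, -0.5]
opening: 0.04
```

Call:
arm_command:
  motion:
    - {"slide": [0, 0, 0], "turn": [0, 0, 0]}
    - {"slide": [0, 0, 0.001], "turn": [0, 0, 0]}
    - {"slide": [0, 0, 0.001], "turn": [0, 0, 0]}
    - {"slide": [0, 0, 0], "turn": [0, 0, 0]}
    - {"slide": [0, 0, 0], "turn": [0, 0, 0]}

```text
t: 16.02
tool_pos: [0.5528, 0.016, 0.216]
orientation: [-3.14, 0.049, -0.0]
force: [-0.7, -0.5, -0.4]
opening: 0.04
```

Call:
arm_command:
  motion:
    - {"slide": [0, 0, 0.001], "turn": [0, 0, 0]}
    - {"slide": [0, 0, 0], "turn": [0, 0, 0]}
    - {"slide": [0, 0, 0], "turn": [0, 0, 0]}
    - {"slide": [0, 0, 0], "turn": [0, 0, 0]}
    - {"slide": [0, 0, 0], "turn": [0, 0, 0]}

```text
t: 16.43
tool_pos: [0.5528, 0.016, 0.2158]
orientation: [-3.14, 0.05, -0.001]
force: [-2.6, 0.8, 4.5]
opening: 0.04
```

```bash
python3 -c "
from plan import *
from h import *
for i in range(3): robot.read_camera('side'); rep()"
```

```text
t 16.48 p [0.5528 0.016  0.2158] x [ 1.    -0.031  0.   ] z [ 0.     0.001 -1.   ] F [-2.87 -0.09  4.69] tip [0.5529 0.0163 0.0298] open 0.04 q [-0.06  0.18  1.8   0.    1.17 -0.03]
t 16.53 p [0.5528 0.016  0.2158] x [ 1.    -0.032  0.   ] z [ 0.     0.001 -1.   ] F [-1.77  0.63  4.53] tip [0.5529 0.0163 0.0298] open 0.0399 q [-0.06  0.18  1.8   0.    1.17 -0.03]
t 16.58 p [0.5528 0.016  0.2158] x [ 1.    -0.031  0.   ] z [ 0.     0.001 -1.   ] F [-2.39  0.66  5.03] tip [0.5529 0.0163 0.0298] open 0.0398 q [-0.06  0.18  1.79  0.    1.17 -0.03]
```

Call:
arm_command:
  motion:
    - {"slide": [0, 0.004, -0.0004], "turn": [0, 0, 0]}
    - {"slide": [0, 0.008, 0], "turn": [0, 0, 0]}
    - {"slide": [0, 0.01, 0], "turn": [0, 0, 0]}
    - {"slide": [0, 0.01, 0], "turn": [0, 0, 0]}
    - {"slide": [0, 0.01, 0], "turn": [0, 0, 0]}

```text
t: 17.0
tool_pos: [0.5524, -0.0011, 0.2159]
orientation: [-3.14, 0.049, -0.001]
force: [-0.5, 3.7, 4.1]
opening: 0.0396
```

```bash
python3 -c "
from plan import *
rep()"
```

```text
t 17.0 p [ 0.5524 -0.0011  0.2159] x [ 1.    -0.031  0.001] z [ 0.001  0.002 -1.   ] F [-0.51  3.67  4.13] tip [ 0.5525 -0.0008  0.0299] open 0.0396 q [-0.1   0.18  1.8   0.    1.17 -0.06]
```

Call:
arm_command:
  motion:
    - {"slide": [0, 0.01, -0.0004], "turn": [0, 0, 0]}
    - {"slide": [0, 0.01, 0], "turn": [0, 0, 0]}
    - {"slide": [0, 0.01, 0], "turn": [0, 0, 0]}
    - {"slide": [0, 0.01, 0], "turn": [0, 0, 0]}
    - {"slide": [0, 0.01, 0], "turn": [0, 0, 0]}

```text
t: 17.42
tool_pos: [0.5516, -0.0212, 0.2158]
orientation: [-3.14, 0.05, -0.0]
force: [0.2, 3.2, 3.6]
opening: 0.0395
```

Call:
arm_command:
  motion:
    - {"slide": [0, 0.008, 0], "turn": [0, 0, 0]}
    - {"slide": [0, 0.007, 0], "turn": [0, 0, 0]}
    - {"slide": [0, 0.005, 0], "turn": [0, 0, 0]}
    - {"slide": [0, 0.004, 0], "turn": [0, 0, 0]}
    - {"slide": [0, 0.003, 0], "turn": [0, 0, 0]}

```text
t: 17.83
tool_pos: [0.5513, -0.0316, 0.2158]
orientation: [-3.14, 0.049, -0.0]
force: [0.3, 4.3, 3.7]
opening: 0.0397
```

```bash
python3 -c "
from plan import *
from h import *
c=robot.read_camera('top'); cv2.imwrite('pics/top14.png',cv2.resize(c['pixels'][200:300,270:460],(760,400),interpolation=cv2.INTER_CUBIC))
c=robot.read_camera('side'); cv2.imwrite('pics/side14.png',cv2.resize(c['pixels'][140:300,260:460],(750,600),interpolation=cv2.INTER_CUBIC))
rep()"
```

```text
t 17.93 p [ 0.5513 -0.0318  0.2158] x [ 1.    -0.032  0.   ] z [ 0.     0.001 -1.   ] F [-0.15  0.89  3.15] tip [ 0.5513 -0.0315  0.0298] open 0.0398 q [-0.15  0.18  1.8   0.    1.17 -0.12]
```

View pics/top14.png

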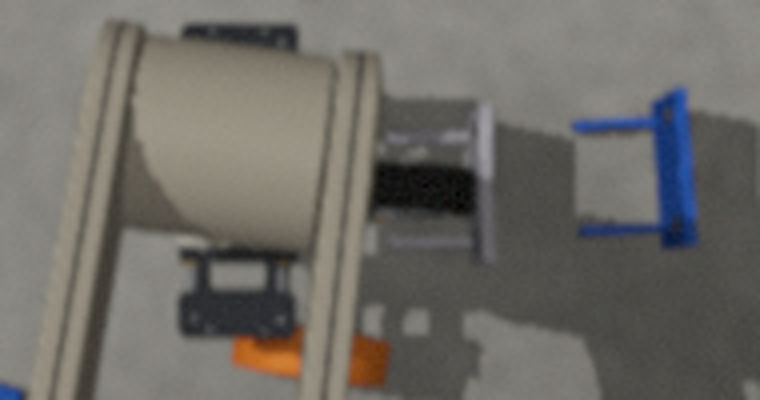

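View pics/side14.png

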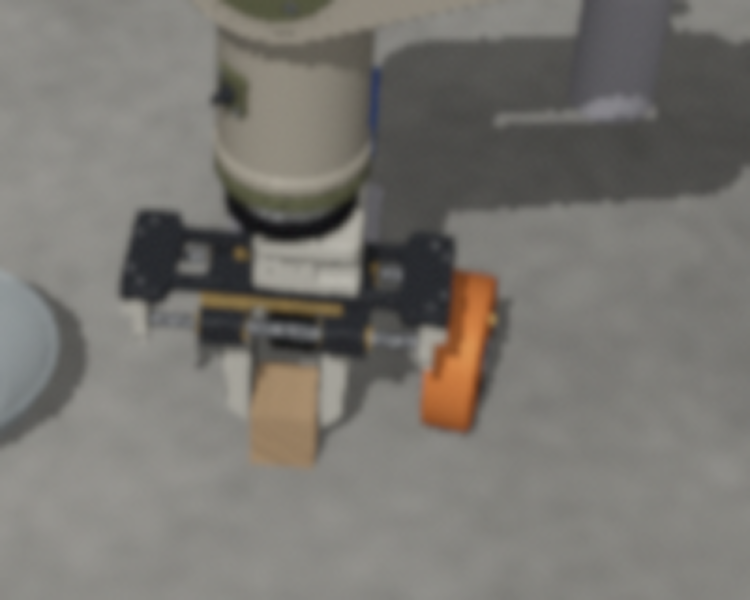

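Call:
arm_command:
  motion:
    - {"slide": [0, 0.003, -0.0004], "turn": [0, 0, 0]}
    - {"slide": [0, 0.005, 0], "turn": [0, 0, 0]}
    - {"slide": [0, 0.005, 0], "turn": [0, 0, 0]}
    - {"slide": [0, 0.004, 0], "turn": [0, 0, 0]}
    - {"slide": [0, 0.003, 0], "turn": [0, 0, 0]}

```text
t: 18.35
tool_pos: [0.5509, -0.0397, 0.2158]
orientation: [-3.14, 0.05, 0.0]
force: [1.2, 2.5, 2.3]
opening: 0.0401
```

Call:
arm_command:
  motion:
    - {"slide": [0, 0.002, 0], "turn": [0, 0, 0]}
    - {"slide": [0, 0.002, 0], "turn": [0, 0, 0]}
    - {"slide": [0, 0.002, 0], "turn": [0, 0, 0]}
    - {"slide": [0, 0.001, 0], "turn": [0, 0, 0]}
    - {"slide": [0, 0.001, 0], "turn": [0, 0, 0]}

```text
t: 18.77
tool_pos: [0.5508, -0.0428, 0.2158]
orientation: [-3.14, 0.049, 0.0]
force: [0.0, 2.3, 1.5]
opening: 0.0399
```

Call:
arm_command:
  motion:
    - {"slide": [0, 0.001, 0], "turn": [0, 0, 0]}
    - {"slide": [0, 0.001, 0], "turn": [0, 0, 0]}
    - {"slide": [0, 0.001, 0], "turn": [0, 0, 0]}
    - {"slide": [0, 0.001, 0], "turn": [0, 0, 0]}
    - {"slide": [0, 0.001, 0], "turn": [0, 0, 0]}

```text
t: 19.18
tool_pos: [0.5508, -0.0439, 0.2159]
orientation: [-3.138, 0.049, 0.0]
force: [-1.0, 9.5, 4.1]
opening: 0.0397
```

Call:
arm_command:
  motion:
    - {"slide": [0, 0, 0], "turn": [0, 0, 0]}
    - {"slide": [0, 0, 0], "turn": [0, 0, 0]}
    - {"slide": [0, 0, 0], "turn": [0, 0, 0]}
    - {"slide": [0, 0, 0], "turn": [0, 0, 0]}
    - {"slide": [0, 0, 0], "turn": [0, 0, 0]}

```text
t: 19.6
tool_pos: [0.5508, -0.0439, 0.2159]
orientation: [-3.138, 0.049, 0.0]
force: [-1.0, 7.9, 2.8]
opening: 0.04
```

```bash
python3 -c "
from plan import *
from h import *
for i in range(4): robot.read_camera('side'); rep()"
```

```text
t 19.65 p [ 0.5508 -0.0439  0.2159] x [ 1.    -0.031 -0.   ] z [-0.     0.003 -1.   ] F [-0.31  8.16  3.43] tip [ 0.5507 -0.0433  0.0299] open 0.0399 q [-0.17  0.18  1.8   0.    1.17 -0.14]
t 19.7 p [ 0.5508 -0.0439  0.2159] x [ 1.    -0.031 -0.   ] z [-0.     0.003 -1.   ] F [-0.68  7.48  2.32] tip [ 0.5508 -0.0433  0.0299] open 0.0393 q [-0.17  0.18  1.8   0.    1.17 -0.14]
t 19.75 p [ 0.5508 -0.0439  0.2159] x [ 1.    -0.031 -0.   ] z [-0.     0.003 -1.   ] F [0.55 8.14 2.89] tip [ 0.5508 -0.0433  0.0299] open 0.04 q [-0.17  0.18  1.8   0.    1.17 -0.14]
t 19.8 p [ 0.5508 -0.0439  0.2159] x [ 1.    -0.031 -0.   ] z [-0.     0.003 -1.   ] F [-0.22  8.16  2.55] tip [ 0.5507 -0.0433  0.0299] open 0.0399 q [-0.17  0.18  1.8   0.    1.17 -0.14]
```

Call:
arm_command:
  motion:
    - {"slide": [0, 0.0006, 0], "turn": [0, 0, 0]}
    - {"slide": [0, 0, 0], "turn": [0, 0, 0]}
    - {"slide": [0, 0, 0], "turn": [0, 0, 0]}
    - {"slide": [0, 0, 0], "turn": [0, 0, 0]}
    - {"slide": [0, 0, 0], "turn": [0, 0, 0]}

```text
t: 20.22
tool_pos: [0.5508, -0.044, 0.2159]
orientation: [-3.138, 0.049, 0.0]
force: [-0.7, 9.3, 3.7]
opening: 0.0399
```

```bash
python3 -c "
from plan import *
from h import *
for i in range(4): robot.read_camera('side'); rep()"
```

```text
t 20.27 p [ 0.5508 -0.044   0.2159] x [ 1.    -0.031 -0.   ] z [-0.     0.003 -1.   ] F [-0.22  9.49  4.24] tip [ 0.5508 -0.0433  0.0299] open 0.0397 q [-0.17  0.18  1.8   0.    1.17 -0.14]
t 20.32 p [ 0.5508 -0.044   0.2159] x [ 1.    -0.031 -0.   ] z [-0.     0.003 -1.   ] F [-0.94  9.75  2.93] tip [ 0.5508 -0.0433  0.0299] open 0.0397 q [-0.17  0.18  1.8   0.    1.17 -0.14]
t 20.37 p [ 0.5508 -0.044   0.2159] x [ 1.    -0.031 -0.   ] z [-0.     0.003 -1.   ] F [-0.02  9.38  2.43] tip [ 0.5508 -0.0433  0.0299] open 0.0401 q [-0.17  0.18  1.8   0.    1.17 -0.14]
t 20.42 p [ 0.5508 -0.044   0.2159] x [ 1.    -0.031 -0.   ] z [-0.     0.003 -1.   ] F [-0.25  9.02  4.12] tip [ 0.5508 -0.0433  0.0299] open 0.0398 q [-0.17  0.18  1.8   0.    1.17 -0.14]
```

Call:
arm_command:
  motion:
    - {"slide": [0, 0, 0], "turn": [0, 0, 0]}
    - {"slide": [0, 0, 0], "turn": [0, 0, 0]}
    - {"slide": [0, 0, 0], "turn": [0, 0, 0]}
    - {"slide": [0, 0, 0], "turn": [0, 0, 0]}
    - {"slide": [0, 0, 0], "turn": [0, 0, 0]}
  gripper: 70

```text
t: 20.83
tool_pos: [0.5507, -0.0452, 0.2158]
orientation: [-3.14, 0.05, 0.0]
force: [0.3, 0.7, 0.5]
opening: 0.0643
```

Call:
arm_command:
  motion:
    - {"slide": [0, 0, -0.005], "turn": [0, 0, 0]}
    - {"slide": [0, 0, -0.02], "turn": [0, 0, 0]}
    - {"slide": [0, 0, -0.05], "turn": [0, 0, 0]}
    - {"slide": [0, 0, -0.08], "turn": [0, 0, 0]}
    - {"slide": [0, 0, -0.08], "turn": [0, 0, 0]}

```text
t: 21.25
tool_pos: [0.5502, -0.0451, 0.3105]
orientation: [-3.139, 0.05, 0.004]
force: [0.8, 0.2, -0.2]
opening: 0.0649
```

Call:
arm_command:
  motion:
    - {"slide": [0, -0.08, -0.04], "turn": [0, 0, 0]}
    - {"slide": [0, -0.09, 0], "turn": [0, 0, 0]}
    - {"slide": [0, -0.09, 0], "turn": [0, 0, 0]}
    - {"slide": [0, -0.09, 0], "turn": [0, 0, 0]}
    - {"slide": [0, -0.08, 0], "turn": [0, 0, 0]}
  gripper: 0

```text
t: 21.67
tool_pos: [0.5561, 0.1287, 0.3275]
orientation: [-3.139, 0.05, -0.002]
force: [-0.1, -1.0, -0.1]
opening: 0.0364
```

```bash
python3 -c "
from plan import *
from h import *
rep()
for n in ('top','side','wrist'): cv2.imwrite('pics/%s15.png'%n,robot.read_camera(n)['pixels'])
t=cv2.imread('pics/top15.png');cv2.imwrite('pics/top15c.png',cv2.resize(t[200:320,290:460],(800,565),interpolation=cv2.INTER_CUBIC))
t=cv2.imread('pics/side15.png');cv2.imwrite('pics/side15c.png',cv2.resize(t[140:300,260:460],(750,600),interpolation=cv2.INTER_CUBIC))
rep()"
```

```text
t 21.67 p [0.5561 0.1287 0.3275] x [ 0.999 -0.032  0.001] z [ 0.002  0.002 -1.   ] F [-0.15 -0.98 -0.14] tip [0.5564 0.129  0.1415] open 0.0364 q [0.14 0.1  1.66 0.   1.38 0.17]
t 21.82 p [0.556  0.1288 0.3269] x [ 1.    -0.028  0.001] z [ 0.001  0.002 -1.   ] F [ 1.3  -0.6   0.39] tip [0.5562 0.1291 0.1409] open 0.0241 q [0.14 0.1  1.66 0.   1.38 0.16]
```

View pics/top15c.png

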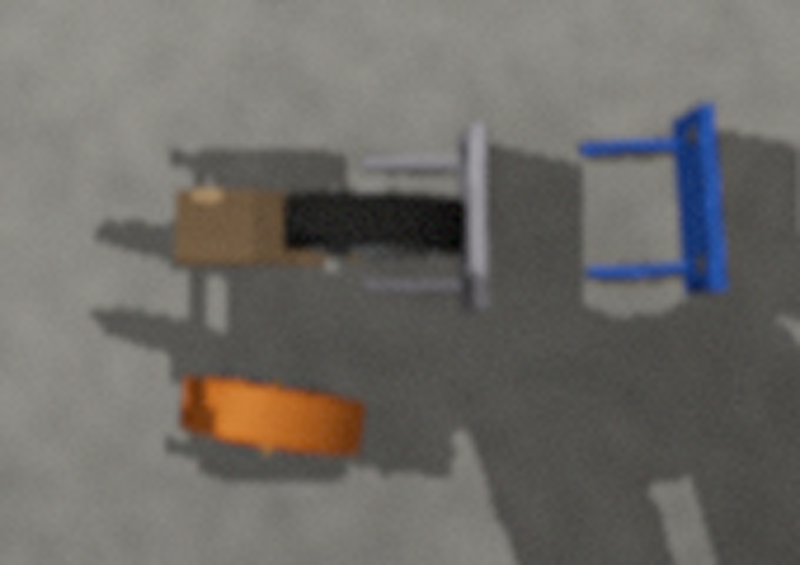

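View pics/side15c.png

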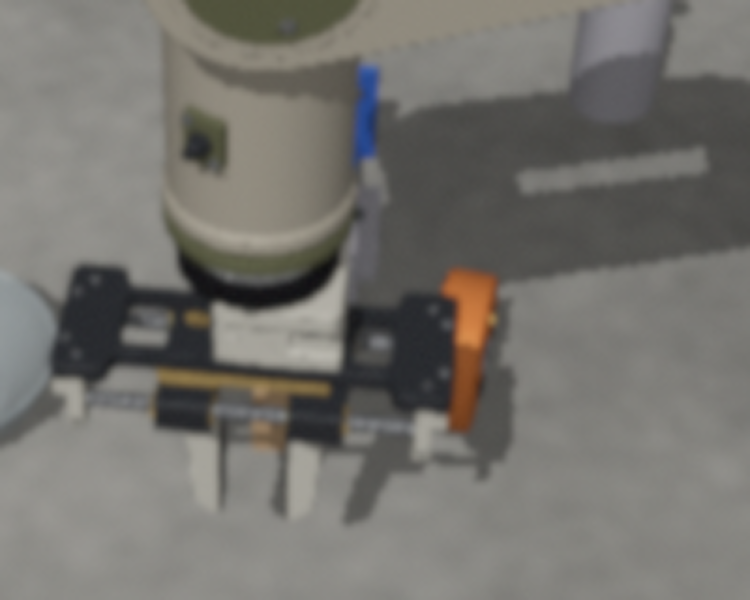

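View pics/wrist15.png

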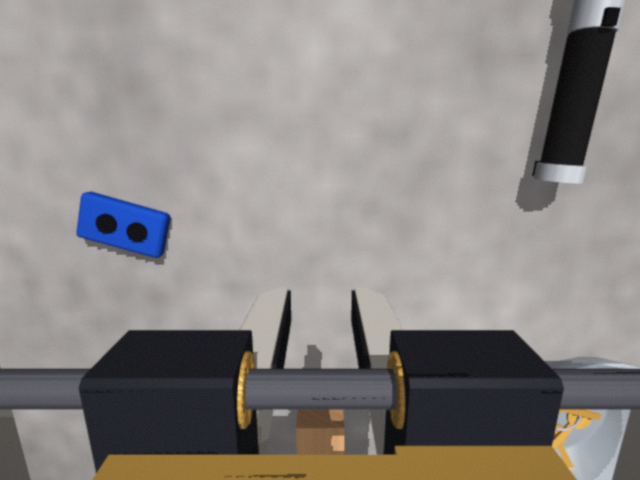

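```bash
python3 -c "
from plan import *
R=tool(-1.8,0)*Ro.from_rotvec([np.radians(-20),0,0])
print(R.as_matrix().round(3))
rep();rows(np.array([.5538,.0800,.191]),R,10)"
```

```text
[[ 1.    -0.03  -0.011]
 [-0.031 -0.939 -0.342]
 [-0.     0.342 -0.94 ]]
t 21.82 p [0.556  0.1288 0.3269] x [ 1.    -0.028  0.001] z [ 0.001  0.002 -1.   ] F [ 1.3  -0.6   0.39] tip [0.5562 0.1291 0.1409] open 0.0241 q [0.14 0.1  1.66 0.   1.38 0.16]
0 slide [-0.0002, 0.0123, 0.034] mm 14.4 turn [-0.07, -0.0, 0.001]
1 slide [-0.0002, 0.0111, 0.0344] mm 14.4 turn [-0.07, -0.0, 0.001]
2 slide [-0.0002, 0.0099, 0.0347] mm 14.4 turn [-0.07, -0.0, 0.001]
3 slide [-0.0002, 0.0086, 0.0351] mm 14.4 turn [-0.07, -0.0, 0.001]
4 slide [-0.0002, 0.0074, 0.0353] mm 14.4 turn [-0.07, -0.0, 0.001]
5 slide [-0.0002, 0.0062, 0.0356] mm 14.4 turn [-0.07, -0.0, 0.001]
6 slide [-0.0002, 0.0049, 0.0358] mm 14.4 turn [-0.07, -0.0, 0.001]
7 slide [-0.0002, 0.0037, 0.0359] mm 14.4 turn [-0.07, -0.0, 0.001]
8 slide [-0.0002, 0.0024, 0.036] mm 14.4 turn [-0.07, -0.0, 0.001]
9 slide [-0.0002, 0.0011, 0.0361] mm 14.4 turn [-0.07, -0.0, 0.001]
```

Call:
arm_command:
  motion:
    - {"slide": [0, 0.012, 0.034], "turn": [-0.07, 0, 0]}
    - {"slide": [0, 0.011, 0.034], "turn": [-0.07, 0, 0]}
    - {"slide": [0, 0.01, 0.035], "turn": [-0.07, 0, 0]}
    - {"slide": [0, 0.009, 0.035], "turn": [-0.07, 0, 0]}
    - {"slide": [0, 0.007, 0.035], "turn": [-0.07, 0, 0]}
  gripper: 0

```text
t: 22.23
tool_pos: [0.5556, 0.1007, 0.2583]
orientation: [2.966, -0.048, -0.004]
force: [0.2, 0.0, -0.2]
opening: 0.0004
```

Call:
arm_command:
  motion:
    - {"slide": [0, 0.006, 0.036], "turn": [-0.07, 0, 0]}
    - {"slide": [0, 0.005, 0.036], "turn": [-0.07, 0, 0]}
    - {"slide": [0, 0.004, 0.036], "turn": [-0.07, 0, 0]}
    - {"slide": [0, 0.002, 0.034], "turn": [-0.07, 0, 0]}
    - {"slide": [0, 0.001, 0.03], "turn": [-0.07, 0, 0]}

```text
t: 22.65
tool_pos: [0.5547, 0.0773, 0.1928]
orientation: [2.79, -0.046, -0.009]
force: [0.9, -0.3, 0.2]
opening: 0.0007
```

```bash
python3 -c "
from plan import *
from h import *
R=tool(-1.8,0)*Ro.from_rotvec([np.radians(-20),0,0])
c=robot.read_camera('wrist');cv2.imwrite('pics/wrist16.png',c['pixels'])
rep();s,p,_=cur();rows(np.array([.5533,.058,.191]),R,5)"
```

```text
t 22.7 p [0.5535 0.0767 0.1903] x [ 0.999 -0.033 -0.004] z [-0.015 -0.346 -0.938] F [-2.31 -1.6  -0.99] tip [0.5507 0.0123 0.0158] open 0.0007 q [ 0.16  0.29  1.75 -0.37  1.21  0.35]
0 slide [0.0002, 0.0089, 0.0029] mm 3.7 turn [0.002, 0.002, -0.0]
1 slide [0.0002, 0.0089, 0.0029] mm 3.7 turn [0.002, 0.002, -0.0]
2 slide [0.0002, 0.0089, 0.0029] mm 3.7 turn [0.002, 0.002, -0.0]
3 slide [0.0002, 0.0089, 0.0029] mm 3.7 turn [0.002, 0.002, -0.0]
4 slide [0.0002, 0.0089, 0.0029] mm 3.7 turn [0.002, 0.002, -0.0]
```

View pics/wrist16.png

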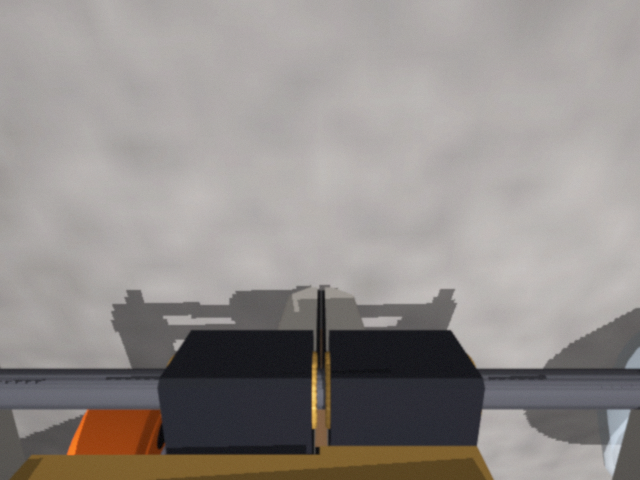

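Call:
arm_command:
  motion:
    - {"slide": [0, 0.009, 0.0032], "turn": [0, 0, 0]}
    - {"slide": [0, 0.01, 0.0036], "turn": [0, 0, 0]}
    - {"slide": [0, 0.01, 0.0036], "turn": [0, 0, 0]}
    - {"slide": [0, 0.009, 0.0032], "turn": [0, 0, 0]}
    - {"slide": [0, 0.005, 0.0018], "turn": [0, 0, 0]}

```text
t: 23.12
tool_pos: [0.5546, 0.06, 0.1944]
orientation: [2.793, -0.045, -0.006]
force: [0.5, -1.0, -0.3]
opening: 0.0005
```

Call:
arm_command:
  motion:
    - {"slide": [0, 0.003, 0.0011], "turn": [0, 0, 0]}
    - {"slide": [0, 0.003, 0.0011], "turn": [0, 0, 0]}
    - {"slide": [0, 0.002, 0.0007], "turn": [0, 0, 0]}
    - {"slide": [0, 0.002, 0.0007], "turn": [0, 0, 0]}
    - {"slide": [0, 0.002, 0.0007], "turn": [0, 0, 0]}

```text
t: 23.53
tool_pos: [0.554, 0.0558, 0.1933]
orientation: [2.793, -0.044, -0.008]
force: [-0.1, -0.4, -0.2]
opening: 0.0003
```

```bash
python3 -c "
from plan import *
rep()"
```

```text
t 23.53 p [0.554  0.0558 0.1933] x [ 1.    -0.031  0.   ] z [-0.011 -0.341 -0.94 ] F [-0.09 -0.43 -0.17] tip [ 0.552  -0.0077  0.0185] open 0.0003 q [ 0.12  0.27  1.76 -0.37  1.19  0.31]
```

Call:
arm_command:
  motion:
    - {"slide": [0, 0.003, 0.0013], "turn": [0, 0, 0]}
    - {"slide": [0, 0.003, 0.0013], "turn": [0, 0, 0]}
    - {"slide": [0, 0.003, 0.0013], "turn": [0, 0, 0]}
    - {"slide": [0, 0.002, 0.0009], "turn": [0, 0, 0]}
    - {"slide": [0, 0.001, 0.0005], "turn": [0, 0, 0]}

```text
t: 23.95
tool_pos: [0.5538, 0.0503, 0.1929]
orientation: [2.793, -0.044, -0.008]
force: [-0.4, -0.3, -0.4]
opening: 0.0005
```

Call:
arm_command:
  motion:
    - {"slide": [0, 0.001, 0.0004], "turn": [0, 0, 0]}
    - {"slide": [0, 0.001, 0.0004], "turn": [0, 0, 0]}
    - {"slide": [0, 0.001, 0.0004], "turn": [0, 0, 0]}
    - {"slide": [0, 0.001, 0.0004], "turn": [0, 0, 0]}
    - {"slide": [0, 0.001, 0.0004], "turn": [0, 0, 0]}

```text
t: 24.37
tool_pos: [0.5538, 0.0484, 0.1929]
orientation: [2.793, -0.044, -0.008]
force: [0.3, 2.4, -0.5]
opening: 0.0003
```

Call:
arm_command:
  motion:
    - {"slide": [0, 0.0008, 0.0003], "turn": [0, 0, 0]}
    - {"slide": [0, 0.0008, 0.0003], "turn": [0, 0, 0]}
    - {"slide": [0, 0, 0], "turn": [0, 0, 0]}
    - {"slide": [0, 0, 0], "turn": [0, 0, 0]}
    - {"slide": [0, 0, 0], "turn": [0, 0, 0]}

```text
t: 24.78
tool_pos: [0.5539, 0.048, 0.193]
orientation: [2.793, -0.044, -0.007]
force: [1.2, 5.2, -0.0]
opening: 0.0006
```

```bash
python3 -c "
from plan import *
rep()"
```

```text
t 24.78 p [0.5539 0.048  0.193 ] x [ 1.    -0.031  0.001] z [-0.01  -0.341 -0.94 ] F [ 1.23  5.21 -0.01] tip [ 0.552  -0.0154  0.0181] open 0.0006 q [ 0.11  0.27  1.77 -0.37  1.19  0.3 ]
```

Call:
arm_command:
  motion:
    - {"slide": [0, 0.0008, 0.0003], "turn": [0, 0, 0]}
    - {"slide": [0, 0.0008, 0.0003], "turn": [0, 0, 0]}
    - {"slide": [0, 0, 0], "turn": [0, 0, 0]}
    - {"slide": [0, 0, 0], "turn": [0, 0, 0]}
    - {"slide": [0, 0, 0], "turn": [0, 0, 0]}

```text
t: 25.2
tool_pos: [0.554, 0.0476, 0.1931]
orientation: [2.794, -0.044, -0.006]
force: [0.5, 6.5, 0.0]
opening: 0.0006
```

```bash
python3 -c "
from plan import *
rep()"
```

```text
t 25.2 p [0.554  0.0476 0.1931] x [ 1.    -0.031  0.001] z [-0.01 -0.34 -0.94] F [0.48 6.46 0.05] tip [ 0.5522 -0.0157  0.0182] open 0.0006 q [ 0.11  0.26  1.77 -0.37  1.18  0.3 ]
```

Call:
arm_command:
  motion:
    - {"slide": [0, 0.0008, 0.0003], "turn": [0, 0, 0]}
    - {"slide": [0, 0.0008, 0.0003], "turn": [0, 0, 0]}
    - {"slide": [0, 0, 0], "turn": [0, 0, 0]}
    - {"slide": [0, 0, 0], "turn": [0, 0, 0]}
    - {"slide": [0, 0, 0], "turn": [0, 0, 0]}

```text
t: 25.62
tool_pos: [0.554, 0.0472, 0.1931]
orientation: [2.795, -0.044, -0.006]
force: [0.8, 9.5, 0.2]
opening: 0.0006
```

Call:
arm_command:
  motion:
    - {"slide": [0, 0.0004, 0.0002], "turn": [0, 0, 0]}
    - {"slide": [0, 0.0004, 0.0001], "turn": [0, 0, 0]}
    - {"slide": [0, 0, 0], "turn": [0, 0, 0]}
    - {"slide": [0, 0, 0], "turn": [0, 0, 0]}
    - {"slide": [0, 0, 0], "turn": [0, 0, 0]}

```text
t: 26.03
tool_pos: [0.554, 0.0471, 0.1932]
orientation: [2.795, -0.043, -0.005]
force: [0.7, 10.5, 0.8]
opening: 0.0007
```

```bash
python3 -c "
from plan import *
rep()"
```

```text
t 26.03 p [0.554  0.0471 0.1932] x [ 1.    -0.031  0.001] z [-0.009 -0.339 -0.941] F [ 0.67 10.52  0.85] tip [ 0.5524 -0.016   0.0182] open 0.0007 q [ 0.11  0.26  1.77 -0.37  1.18  0.29]
```

Call:
arm_command:
  motion:
    - {"slide": [0, 0, 0], "turn": [0, 0, 0]}
    - {"slide": [0, 0, 0], "turn": [0, 0, 0]}
    - {"slide": [0, 0, 0], "turn": [0, 0, 0]}
    - {"slide": [0, 0, 0], "turn": [0, 0, 0]}
    - {"slide": [0, 0, 0], "turn": [0, 0, 0]}

```text
t: 26.45
tool_pos: [0.5541, 0.0471, 0.1932]
orientation: [2.795, -0.043, -0.005]
force: [0.7, 9.9, 2.0]
opening: 0.0006
```

Call:
arm_command:
  motion:
    - {"slide": [0, 0, 0], "turn": [0, 0, 0]}
    - {"slide": [0, 0, 0], "turn": [0, 0, 0]}
    - {"slide": [0, 0, 0], "turn": [0, 0, 0]}
    - {"slide": [0, 0, 0], "turn": [0, 0, 0]}
    - {"slide": [0, 0, 0], "turn": [0, 0, 0]}

```text
t: 26.87
tool_pos: [0.5541, 0.0471, 0.1932]
orientation: [2.795, -0.043, -0.005]
force: [2.0, 11.0, 0.0]
opening: 0.0003
```

Call:
arm_command:
  motion:
    - {"slide": [0, -0.002, -0.0007], "turn": [0, 0, 0]}
    - {"slide": [0, -0.005, -0.0018], "turn": [0, 0, 0]}
    - {"slide": [0, -0.02, -0.007], "turn": [0, 0, 0]}
    - {"slide": [0, -0.05, -0.018], "turn": [0, 0, 0]}
    - {"slide": [0, -0.07, -0.025], "turn": [0, 0, 0]}

```text
t: 27.28
tool_pos: [0.5555, 0.1075, 0.1924]
orientation: [2.791, -0.048, -0.009]
force: [-0.5, -0.6, 0.7]
opening: 0.0006
```

Call:
arm_command:
  motion:
    - {"slide": [0, -0.06, -0.06], "turn": [0, 0, 0]}
    - {"slide": [0, -0.06, -0.07], "turn": [0, 0, 0]}
    - {"slide": [0, -0.06, -0.07], "turn": [0, 0, 0]}
    - {"slide": [0, -0.06, -0.07], "turn": [0, 0, 0]}
    - {"slide": [0, -0.05, -0.06], "turn": [0, 0, 0]}

```text
t: 27.7
tool_pos: [0.5602, 0.2646, 0.2782]
orientation: [2.792, -0.044, -0.007]
force: [0.7, -0.5, -0.3]
opening: 0.0008
```

Call:
arm_command:
  motion:
    - {"slide": [0, -0.06, -0.03], "turn": [0, 0, 0]}
    - {"slide": [0, -0.08, -0.03], "turn": [0, 0, 0]}
    - {"slide": [0, -0.08, -0.03], "turn": [0, 0, 0]}
    - {"slide": [0, -0.06, -0.02], "turn": [0, 0, 0]}
    - {"slide": [0, -0.03, -0.01], "turn": [0, 0, 0]}

```text
t: 28.12
tool_pos: [0.5638, 0.3985, 0.2793]
orientation: [2.793, -0.041, -0.007]
force: [0.2, -0.1, -1.1]
opening: 0.0008
```

```bash
python3 -c "
from plan import *
from h import *
rep()
for n in ('top','side','wrist'): cv2.imwrite('pics/%s17.png'%n,robot.read_camera(n)['pixels'])
t=cv2.imread('pics/top17.png');cv2.imwrite('pics/top17c.png',cv2.resize(t[200:320,290:460],(800,565),interpolation=cv2.INTER_CUBIC))
t=cv2.imread('pics/side17.png');cv2.imwrite('pics/side17c.png',cv2.resize(t[140:300,260:460],(750,600),interpolation=cv2.INTER_CUBIC))
"
```

```text
t 28.12 p [0.5638 0.3985 0.2793] x [ 1.   -0.03 -0.  ] z [-0.01  -0.341 -0.94 ] F [ 0.18 -0.11 -1.14] tip [0.5619 0.335  0.1045] open 0.0008 q [ 0.62  0.57  1.2  -0.28  1.59  0.67]
```

View pics/top17c.png

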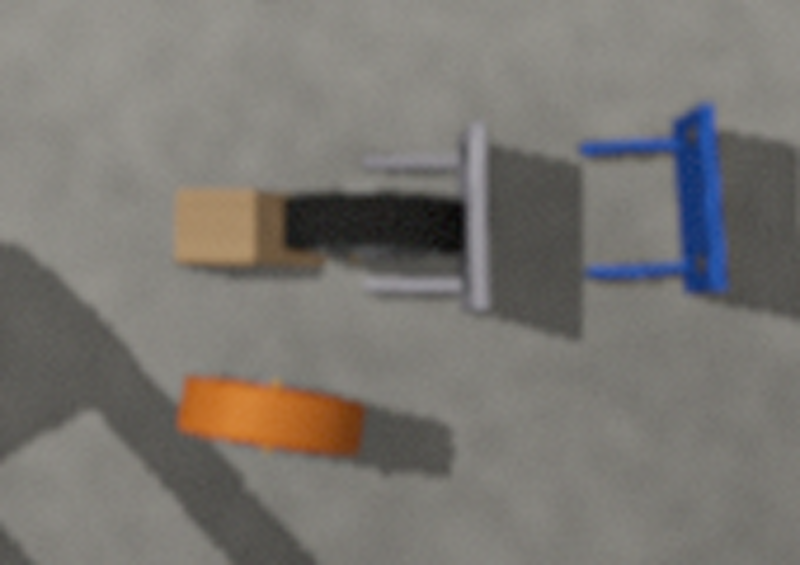

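View pics/side17c.png

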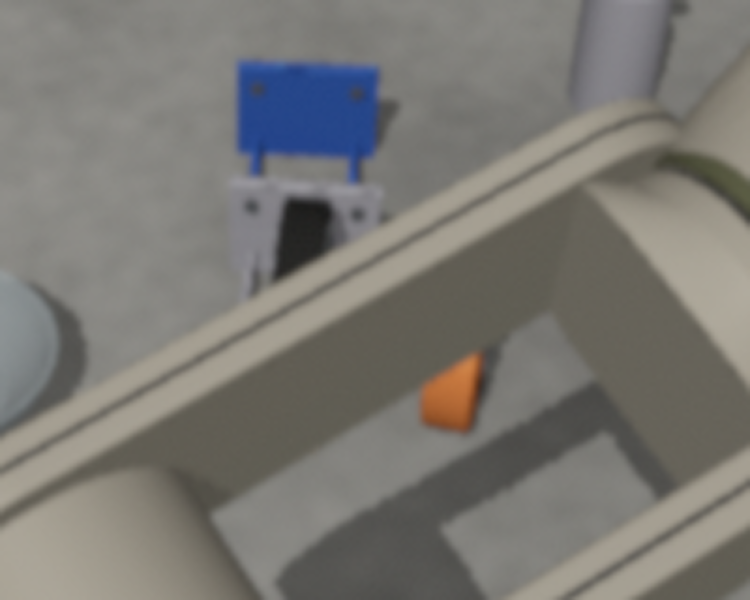

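View pics/wrist17.png

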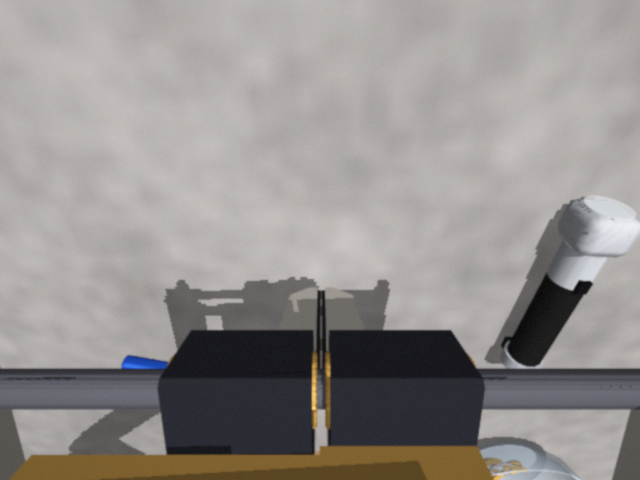

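```bash
python3 - <<'E'
from h import *
np.set_printoptions(precision=4,suppress=True)
c=robot.read_camera("top");im=c["pixels"];hsv=cv2.cvtColor(im,cv2.COLOR_BGR2HSV)
lt=cv2.inRange(hsv,(8,40,120),(25,255,255));k=big(lt,(315,230,360,265))[0];r=cv2.minAreaRect(k);print("stop top",r,ray(c,r[0],.045))
b=cv2.boundingRect(k);print(b,"thick end",ray(c,(b[0]-.5,b[1]+b[3]/2),.045))
w=big((hsv[...,2]<55).astype(np.uint8)*255,(340,228,392,262))[0];r=cv2.minAreaRect(w);print("wheel",r,ray(c,r[0],.05))
a=cv2.imread("pics/top0.png");d=cv2.absdiff(a,im).max(2)
for n,(x0,y0,x1,y1) in dict(bowl=(300,130,366,197),torch=(190,170,258,192),remote=(255,292,278,324),disp=(458,314,500,352),orange=(326,278,370,300),dock=(366,225,396,268),blue=(412,220,448,268)).items():
    print(n,d[y0:y1,x0:x1].mean().round(2),(d[y0:y1,x0:x1]>40).sum())
print("orange",cv2.minAreaRect(big(cv2.inRange(hsv,(5,150,80),(20,255,255)),(320,270,380,310))[0]))
E
```

```text
stop top ((336.0, 248.0), (16.0, 18.0), 90.0) [ 0.5486 -0.0472  0.045 ]
(327, 240, 19, 17) thick end [ 0.5479 -0.0226  0.045 ]
wheel ((369.5509338378906, 246.82830810546875), (37.39944839477539, 11.858362197875977), 2.4895527362823486) [ 0.5495 -0.1337  0.05  ]
bowl 9.05 0
torch 8.39 0
remote 19.63 88
disp 8.72 0
orange 12.28 18
dock 28.31 332
blue 8.51 0
orange ((347.0615539550781, 288.0077209472656), (38.32673263549805, 12.403472900390625), 7.125016689300537)
```

```bash
python3 - <<'E'
from h import *
c=robot.read_camera("top")["pixels"];a=cv2.imread("pics/top0.png")
f=lambda i:cv2.resize(i[270:340,230:320],(390,300),interpolation=cv2.INTER_CUBIC)
cv2.imwrite("pics/rem.png",np.hstack([f(a),f(c)]))
for i in (a,c):
    b=cv2.inRange(cv2.cvtColor(i,cv2.COLOR_BGR2HSV),(100,130,30),(130,255,255));print(cv2.minAreaRect(big(b,(240,280,300,335))[0]))
E
```

```text
((265.5000305175781, 307.5000305175781), (13.281564712524414, 24.033309936523438), 18.434947967529297)
((265.4378662109375, 307.3270263671875), (13.233864784240723, 24.482650756835938), 17.10272979736328)
```

View pics/rem.png

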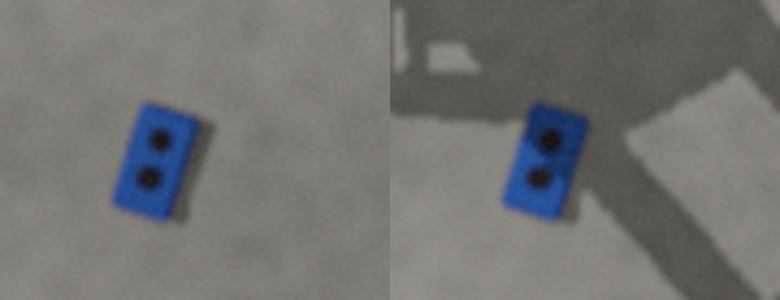

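The remote has not moved; only the arm's shadow falls on it. The wheel is parked and wedged, and the arm touches nothing, so I'm handing in.

```bash
python3 -c "
from plant import robot
print(robot.close_job())"
```

```text
the job is handed in; nothing more can be done
None
```

I rolled the black wheel into the steel bracket until it met the end plate, wedged the doorstop under it with a steady push, and handed in at about 28.5 s of the 72 s allowed. No verdict is reported, so what follows is what my own checks showed.

- **Rolling:** I pushed low with closed fingers leaning back 30°. The rivet went round in every picture, and where I compared it with the travel the two matched rolling. The wheel met the plate at about 5 N.
- **Doorstop:** I gripped it and carried it about 10 mm clear of the console to behind the wheel. I then set it down and slid it sloping face first along the console, at slow speed. Pressed while gripped, it held 9.4 N. After letting go I pressed its thick end again with closed fingers and held about 10–11 N for roughly 1 s. The fingertips moved about 1 mm as that force built up.
- **Last top view, arm clear:** The wheel's centre is about 50 mm from the plate, in the bay, with its heading within 1–2° of the bracket's axis. The doorstop touches the wheel. The bowl, torch, remote, dispenser, orange wheel and blue bracket are where they started.

**Disagreement and limits:** The picture puts the doorstop's origin about 119 mm from the plate, against the stated 116 mm. That is close to the camera's 2 mm calibration error, so I trusted the contact forces. The cameras cannot show sub-millimetre play, so "no play" rests on those forces. In the last side view the arm hid the doorstop and part of the wheel, and what showed of the wheel was upright.

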